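# Dress the library desk: stacked pocket books, globe and vase

## Robot

A 6-joint arm with a two-finger parallel gripper is mounted at the origin on the work surface. World frame = base frame: x ahead of the robot, y to its left, z up, the work surface at z = 0. Lengths are in m, angles in rad, forces in N, time in s.
With the tool pointing down it reaches from about 0.325 to 1 m from the base axis. Payload 5.1 kg.
Tool frame: the origin (TCP) lies between the finger pads; the fingertips stand 25 mm ahead of it and the grasp point (between the pads) lies 6 mm ahead of it (tips_ahead is the distance from the TCP to the fingertips, in m); x points along the fingers, y is the direction in which the jaws open and shut, and the axes are right-handed (so a half turn about x gives the same grasp; the last joint's range is limited). The gripper opens to 85 mm and grips with 20 to 120 N. Pads are 22 mm wide; open, the fingers measure 114 mm over their backs; the gripper's body (76 mm by 85 mm) begins 54 mm behind the grasp point. The pads swing forward as they close: fully open they stand 13 mm farther back than shut.
Start: joints at [1.198, 0.124, 1.65, -0, 1.367, -0.083], TCP at [0.186, 0.623, 0.256] pointing down, gripper open.
Joint ranges: [-2.61, 2.61], [-1.02, 2.33], [0.03, 2.71], [-1.35, 4.49], [0.32, 2.68], [-2.91, 2.91]. Speed limits (rad/s): [2.57, 2.57, 3.14, 3.14, 3.14, 3.14].

## Interface

Orientations are given as a 3x3 rotation matrix whose columns are the frame's x, y, z axes.
In Python, from plant import * gives the robot as it stands. The module is installed in compiled form; this text tells all that it offers.
- The arm moves only by the shell command python3 -m creep 'ROWS'. ROWS is JSON, a list of rows, each a list of 7 numbers: the turn, a rotation vector about the world's x, y, z in rad, then the shift along the world's x, y, z in cm, then the closure, from 0 (fully open) to 1 (shut). In form: [[ax, ay, az, dx, dy, dz, claw], ...]. A call has exactly 5 rows; each row shifts and turns the commanded pose from where the row before left it; what a row does not reach is not made up. A row lasts 1/8 s, in which the tool goes at most 62.5 mm and 10.7 degrees, less where a joint would pass 70% of its speed; a pose out of reach is approached as far as the arm can. A call is refused whole if a number of a shift passes 6.25 or a number of a turn 0.188, either way. A call with a gripper value outside its range is refused whole. The fingers move at their own pace and stop on an object; the grip force is fixed at half the most. Time passes only in rows, so rows that do not move let the fingers close, or fill a call up. It gives the time, the measured TCP pose, the force and the opening at its end, in the units of the state.
- sense(): the state, without advancing time (a new reading comes with each control period).
- grab_frame(name): name is "side" or "top"; returns the picture (384x512x3 uint8, red, green, blue); there is no depth.
- camera_model(name): a dict with "fovy" (degrees; the focal length in pixels is half the picture's height over the tangent of half this angle, whatever the lens; pixels are square), "cx", "cy" (the principal point, pixels), "distortion" ([k1, k2, p1, p2, k3] as OpenCV has them; the pictures are not rectified), "extrinsics" (4x4, takes a point from camera to world coordinates). Camera axes: x right, y up, looking along -z (the intrinsics and any distortion apply to the point x, -y, -z); pixel columns grow to the right and rows downward; lengths in m; the calibration is good to about 2 mm. A picture is of the moment at which its call begins. camera_model takes no time and is no camera call.
- finish_job(): hands the job in, once; it reports no verdict.
The state is a dict: "t": time; "qpos": joint angles; "joint_velocities": joint speeds; "joint_efforts": joint torques, N m; "eef_pos": TCP position; "eef_rot": TCP orientation; "force": force on the tool from outside, world axes, zero at the start; "ft_torque": the same for the moment, N m; "width": finger opening in m.
Only numpy, scipy, OpenCV 4.12 (cv2) and the standard library are available. Lean on these libraries where they do the work, as an engineer would, in place of code of your own. Each camera call takes 0.05 s, during which the arm holds its last target.

## Task

Dress the display on this library desk: on the rectangular marble slab lay the three grey pocket books flat in one stack, largest at the bottom, then the medium one, the smallest on top, each centred on what is under it with its long side parallel to the slab's, and stand the little brass globe upright in the middle of the top book. Stand the white vase in the middle of the round wooden stand; it is fragile, so keep it upright and set it down rather than drop it. Leave the mug and the lidded jar where they are.

Things in the scene. Friction and masses are not known exactly. Their poses are not given: they have to be found in the camera images.
- slab: Rectangular slab of pale marble, fixed to the desk, 130 x 90 mm and 12 mm thick: the place for the stack. Origin: centre of its underside, on the desk; x along its long side, z up; its top is 12 mm above the origin.
- stand: Round disc of light wood, fixed to the desk, 100 mm across, 18 mm high: the place for the vase. Origin: centre of its underside, on the desk; z up; its flat top is 18 mm above the origin.
- book_large: Large pocket book, closed, grey cloth, 112 x 66 mm, 26 mm thick, lying flat and loose. Origin: centre of its underside; x along its long side, z up; the spine is the long side at -y (same plain cloth as the other books, told apart by size). Grip it from above across its short dimension (along y). About 170 g.
- book_medium: Medium pocket book, closed, grey cloth, 96 x 54 mm, 22 mm thick, lying flat and loose. Origin: centre of its underside; x along its long side, z up; the spine is the long side at -y (same plain cloth as the other books, told apart by size). Grip it from above across its short dimension (along y). About 110 g.
- book_small: Small pocket book, closed, grey cloth, 80 x 42 mm, 18 mm thick, lying flat and loose. Origin: centre of its underside; x along its long side, z up; the spine is the long side at -y (same plain cloth as the other books, told apart by size). Grip it from above across its short dimension (along y). About 70 g.
- globe: Little brass globe, 66 mm tall, standing loose: a round foot 36 mm across and 7 mm high, a thin stem, and a ball 44 mm across whose centre is 44 mm above the origin, girdled by an upright-sided band 47 mm across and 10 mm high at the height of the ball's centre (grip it there, from any side). Origin: centre of the foot's underside; z up. About 180 g.
- vase: White ceramic vase, round, 84 mm tall, standing loose: foot 40 mm across, widest 55 mm across with upright sides from 38 to 52 mm above the foot (grip it there, from any side), then a narrow neck and a lip 30 mm across. Origin: centre of the foot's underside; z up. About 160 g.
- mug: Blue ceramic mug, 76 mm across the rim, 85 mm tall, with a handle on its +y side reaching about 70 mm from the axis; loose, a bystander to leave alone. Origin: centre of its underside; z up.
- jar: Squat terracotta jar with a lid and round knob, 76 mm across, 76 mm tall; loose, a bystander to leave alone. Origin: centre of its underside; z up.
There are look-alikes about, which are no part of the job. What is shaped like the book_small but blue, purple or turquoise is not meant.

How it is judged:
At the end, for the whole second after the job is handed in: Large book on the slab (15 mm), medium on large, small on medium, globe on small (each centred within 12 mm), books within 12 degrees of the slab; vase on the stand (15 mm); all upright or flat, released, at rest; mug and jar within 20 mm of their starts (horizontal distance between book_large and slab below 0.015 m and z of book_large in the frame of slab between 0.007 and 0.017 m and horizontal distance between book_medium and book_large below 0.012 m and z of book_medium in the frame of book_large between 0.021 and 0.031 m and horizontal distance between book_small and book_medium below 0.012 m and z of book_small in the frame of book_medium between 0.017 and 0.027 m and horizontal distance between globe and book_small below 0.012 m and z of globe in the frame of book_small between 0.013 and 0.023 m and horizontal distance between vase and stand below 0.015 m and z of vase in the frame of stand between 0.013 and 0.023 m and angle between the x axis of each of book_large, book_medium, book_small and the x axis of slab, either way round below 0.21 rad and angle between each of book_large, book_medium, book_small, globe, vase's own z axis and vertical below 0.1 rad and linear speed of each of book_large, book_medium, book_small, globe, vase below 0.02 m/s and distance of each of mug, jar from where it was at the start of the episode below 0.02 m); the robot touches nothing.
It fails at once if the vase is tipped by more than about 45 degrees (angle between vase's own z axis and vertical above 0.8 rad).
It fails at once if the vase is dropped: it falls faster than 0.7 m/s (about 25 mm) with no finger on it (linear speed of vase above 0.7 m/s and contact force between the fingers and vase below 0.05 N).
It fails at once if the mug is knocked over or shifted by more than 40 mm (distance of mug from where it was at the start of the episode above 0.04 m or angle between mug's own z axis and vertical above 0.5 rad).
It fails at once if the jar is knocked over or shifted by more than 40 mm (distance of jar from where it was at the start of the episode above 0.04 m or angle between jar's own z axis and vertical above 0.5 rad).
It also fails if it takes over 144 s, if anything falls off the work surface, if the arm or the gripper's body presses on something with over 40 N, if the wrist force passes 120 N, or if a joint passes its speed limit or range.

## Working session

There is one attempt and no reset: what is moved stays moved. The work goes in short steps, Python scripts to look and compute and a shell command to move; the robot and the scene stay as the last step left them, time stands still between calls to the robot, and variables do not carry over. Pictures are saved under pics/ and viewed, and the job is handed in when it is done.

```bash
mkdir -p pics; python3 - <<'E'
from plant import *
import cv2
for n in("side","top"):
    im=grab_frame(n); cv2.imwrite(f"pics/{n}0.png",im[:,:,::-1]); c=camera_model(n)
    print(n,c)
s=sense();print(s)
E
```

```text
side {'fovy': 54.93107191312934, 'cx': 253.69853754231536, 'cy': 195.51553361726283, 'distortion': array([-0.10363195,  0.        ,  0.        ,  0.        ,  0.        ]), 'extrinsics': array([[ 0.95292447,  0.21688019, -0.21189131,  0.27387541],
       [-0.30263172,  0.72337483, -0.62059883, -0.7296667 ],
       [ 0.01868125,  0.65550884,  0.7549564 ,  0.88834327],
       [ 0.        ,  0.        ,  0.        ,  1.        ]])}
top {'fovy': 45.81304971182658, 'cx': 262.1883370845296, 'cy': 188.04527638016452, 'distortion': array([-0.03067246,  0.        ,  0.        ,  0.        ,  0.        ]), 'extrinsics': array([[ 0.02467041,  0.9907746 , -0.13325563,  0.39124813],
       [-0.99964167,  0.02583405,  0.00701018, -0.0083472 ],
       [ 0.01038804,  0.13303494,  0.99105691,  1.16403683],
       [ 0.        ,  0.        ,  0.        ,  1.        ]])}
{'t': 0.1, 'qpos': array([ 1.19836690e+00,  1.24471067e-01,  1.65155202e+00, -1.29951036e-05,
        1.36751826e+00, -8.26046966e-02]), 'joint_velocities': array([ 0.00118553, -0.00252524, -0.00319071, -0.00142565,  0.00294067,
        0.00041769]), 'joint_efforts': array([ 8.72522151e-05, -4.24932003e+01, -3.66651750e+01, -2.36785831e-05,
        3.87281296e-03, -8.85152389e-06]), 'eef_pos': array([0.18560588, 0.62240042, 0.25514711]), 'eef_rot': array([[-6.97232543e-04,  2.85781070e-01,  9.58294680e-01],
       [-1.81972949e-03,  9.58292964e-01, -2.85781882e-01],
       [-9.99998101e-01, -1.94309352e-03, -1.48108800e-04]]), 'force': array([-0.0244111 , -0.23617109, -0.68102309]), 'ft_torque': array([-0.01326684,  0.0347676 ,  0.04806343]), 'width': 0.08559320219606764}
```

View pics/top0.png

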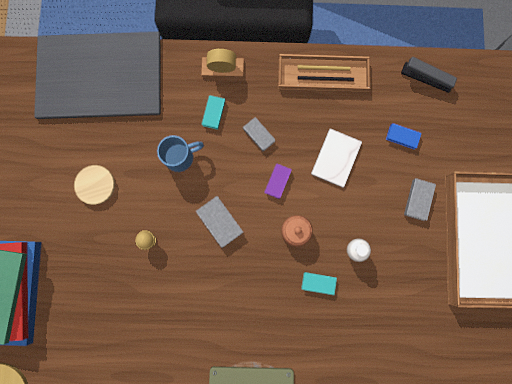

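View pics/side0.png

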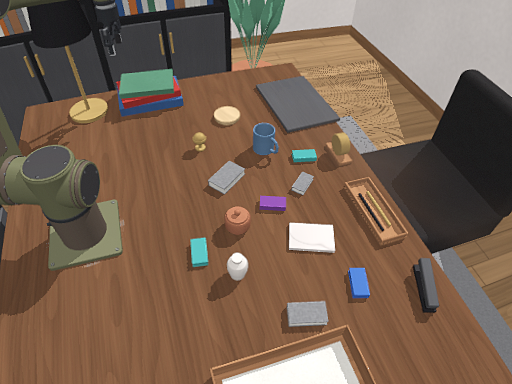

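The candidates in the top view:
- **Grey books:** (220,222) is the largest, (420,200) is medium and (259,134) is small.
- **Look-alikes, not meant:** turquoise at (213,112) and (320,284), purple at (279,181), blue at (404,136).
- **Slab:** the white rectangle at (337,158). The white sheet at (485,240) lies in a tray, so it isn't the slab.
- **Other items:** stand at (94,185), globe at (146,240), vase at (358,250).

I'll check these in an enlarged crop.

```bash
python3 - <<'E'
import cv2,numpy as np
a=cv2.imread("pics/top0.png")[95:305,190:450]
cv2.imwrite("pics/crop_top0.png",cv2.resize(a,None,fx=2.8,fy=2.8,interpolation=cv2.INTER_CUBIC))
h=cv2.cvtColor(cv2.imread("pics/top0.png"),cv2.COLOR_BGR2HSV)
for p in [(220,222),(420,200),(259,134),(350,150),(325,160),(94,185),(300,170),(146,240),(358,250),(230,300)]: print(p,h[p[1],p[0]])
E
```

```text
(220, 222) [111  11 161]
(420, 200) [108   8 161]
(259, 134) [107  11 163]
(350, 150) [  4   9 239]
(325, 160) [ 20   3 240]
(94, 185) [ 19  79 229]
(300, 170) [ 12 134 129]
(146, 240) [ 20 122 186]
(358, 250) [105   2 243]
(230, 300) [ 12 138 126]
```

View pics/crop_top0.png

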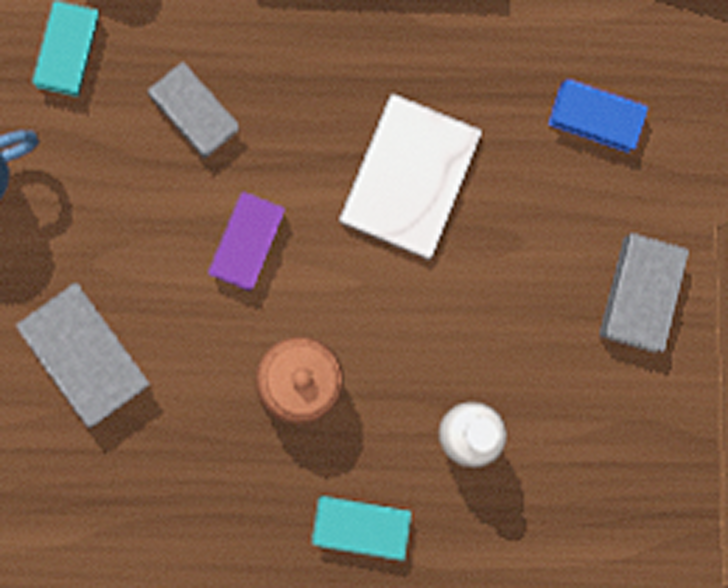

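```bash
cat > h.py <<'E'
import cv2,numpy as np
from scipy.optimize import minimize
from plant import *
def cam(n):
    c=camera_model(n); E=c["extrinsics"]; f=192/np.tan(np.radians(c["fovy"])/2)
    K=np.array([[f,0,c["cx"]],[0,f,c["cy"]],[0,0,1.]]); D=np.diag([1,-1,-1.])
    R=D@E[:3,:3].T; t=-R@E[:3,3]
    return K,np.array(c["distortion"]),R,t
C={n:cam(n) for n in("top","side")}
def proj(n,P):
    K,d,R,t=C[n]; return cv2.projectPoints(np.asarray(P,float).reshape(-1,1,3),cv2.Rodrigues(R)[0],t,K,d)[0][:,0]
def ray(n,uv,z):
    K,d,R,t=C[n]; p=cv2.undistortPoints(np.array([[uv]],float),K,d)[0,0]; v=R.T@np.array([p[0],p[1],1]); o=-R.T@t
    return o+v*(z-o[2])/v[2]
def box(l,w,h): return np.array([[a*l/2,b*w/2,c*h] for a in(-1,1) for b in(-1,1) for c in(0,1)])
def rev(pr):
    a=np.linspace(0,2*np.pi,40,endpoint=False); return [np.c_[r*np.cos(a),r*np.sin(a),0*a+z] for r,z in pr]
SH=dict(slab=[box(.13,.09,.012)],L=[box(.112,.066,.026)],M=[box(.096,.054,.022)],S=[box(.08,.042,.018)])
def chain(pr): 
    q=rev(pr); return [np.vstack([q[i],q[i+1]]) for i in range(len(q)-1)]
SH['stand']=chain([(.05,0),(.05,.018)])
ball=[(.022*np.cos(x),.044+.022*np.sin(x)) for x in np.linspace(-1.2,1.5,12)]
SH['globe']=chain([(.018,0),(.018,.007),(.004,.0071),(.004,.024)])+[np.vstack(rev(ball+[(.0235,.039),(.0235,.049)]))]
SH['vase']=chain([(.020,0),(.0275,.038),(.0275,.052),(.012,.068),(.015,.084)])
SH['jar']=[np.vstack(rev([(.03,0),(.038,.02),(.038,.05),(.008,.076)]))]
SS=4
def mask(n,shape,x,y,yaw,z0=0):
    m=np.zeros((384*SS,512*SS),np.uint8); c,s=np.cos(yaw),np.sin(yaw)
    for P in SH[shape]:
        Q=P@np.array([[c,s,0],[-s,c,0],[0,0,1]])+[x,y,z0]
        h=cv2.convexHull(((proj(n,Q)+.5)*SS).astype(np.float32))
        cv2.fillConvexPoly(m,np.round(h).astype(np.int32),255)
    return m
def blob(seg,uv):
    k,l,st,ce=cv2.connectedComponentsWithStats(seg.astype(np.uint8)); 
    lab=l[int(uv[1]),int(uv[0])]
    return (l==lab) if lab else None
def fit(obs,shape,p0,z0=0,yaw=True):
    """obs: dict cam->bool mask"""
    O={n:cv2.resize(m.astype(np.uint8)*255,None,fx=SS,fy=SS,interpolation=cv2.INTER_LINEAR)>127 for n,m in obs.items()}
    def cost(p):
        e=0
        for n,o in O.items():
            m=mask(n,shape,p[0]/1e2,p[1]/1e2,p[2]/5 if yaw else 0,z0)>0
            e+=1-(m&o).sum()/max(1,(m|o).sum())
        return e/len(O)
    q=[p0[0]*1e2,p0[1]*1e2]+([p0[2]*5] if yaw else [])
    best=minimize(cost,q,method='Nelder-Mead',options=dict(initial_simplex=[q]+[[v+(1. if i==j else 0) for j,v in enumerate(q)] for i in range(len(q))],xatol=.01,fatol=1e-4))
    b=best.x; return np.r_[b[0]/100,b[1]/100,b[2]/5 if yaw else 0],1-best.fun
E
cat > loc.py <<'E'
from h import *
import sys
im={n:cv2.cvtColor(cv2.imread(f"pics/{n}0.png"),cv2.COLOR_BGR2HSV) for n in("top","side")}
def seg(n,k):
    H,S,V=[im[n][...,i].astype(int) for i in range(3)]
    return dict(grey=(S<45)&(V>85)&(V<212),white=(S<40)&(V>190) if k=='white' else 0,wood=(S<110)&(V>180),brass=(H>15)&(H<28)&(S>60)&(V>90),terra=(H<14)&(S>120)&(V>150),any=(S<45)&(V>80))[k]
T=[('slab',(337,158),'any'),('L',(220,222),'any'),('M',(420,200),'any'),('S',(259,134),'any'),('stand',(94,185),'wood'),('globe',(146,240),'brass'),('vase',(358,250),'any'),('jar',(297,232),'terra')]
for k,uv,c in T:
    p=ray("top",uv,.02); y=k in('slab','L','M','S')
    s2=proj("side",[p])[0] if k!='vase' else np.array([237,266])
    if k in('globe','vase'): p=ray("top",uv,.045); s2=proj("side",[[p[0],p[1],.045]])[0]
    for cams in(("top",),("side",),("top","side")):
        obs={}
        for n in cams:
            b=blob(seg(n,c),uv if n=="top" else s2)
            if b is not None: b=cv2.morphologyEx(b.astype(np.uint8),cv2.MORPH_CLOSE,np.ones((3,3)))>0; obs[n]=b
        if not obs: print(k,cams,'none',s2);continue
        r=max((fit(obs,k,[p[0],p[1],a],yaw=y) for a in ([-1.2,-.4,.4,1.2] if y else [0])),key=lambda r:r[1])
        print(k,cams,r[0].round(4),round(r[1],3),[int(b.sum()) for b in obs.values()])
E
python3 loc.py
```

```text
slab ('top',) [ 0.6323 -0.2065 -0.374 ] 0.98 [1784]
slab ('side',) [ 0.633  -0.2028 -0.3664] 0.973 [1250]
slab ('top', 'side') [ 0.6326 -0.2051 -0.3694] 0.96 [1784, 1250]
L ('top',) [0.4582 0.0904 0.6441] 0.976 [1236]
L ('side',) [ 0.4586  0.0945 -2.4867] 0.972 [706]
L ('top', 'side') [0.4579 0.0921 0.6552] 0.95 [1236, 706]
M ('top',) [ 0.5281 -0.4213 -0.2557] 0.972 [919]
M ('side',) [ 0.5288 -0.4174  2.8539] 0.966 [948]
M ('top', 'side') [ 0.5283 -0.4191 -0.272 ] 0.932 [919, 948]
S ('top',) [ 0.6895 -0.0037 -2.4101] 0.963 [542]
S ('side',) [0.6889 0.0009 0.7554] 0.954 [303]
S ('top', 'side') [ 0.6889 -0.0025 -2.3988] 0.906 [542, 303]
stand ('top',) [0.5453 0.4165 0.    ] 0.931 [1204]
stand ('side',) [0.5481 0.4337 0.    ] 0.824 [339]
stand ('top', 'side') [0.5459 0.4207 0.    ] 0.855 [1204, 339]
globe ('top',) [0.4071 0.2687 0.    ] 0.948 [325]
globe ('side',) [0.4063 0.2743 0.    ] 0.922 [208]
globe ('top', 'side') [0.4068 0.2697 0.    ] 0.902 [325, 208]
vase ('top',) [ 0.3959 -0.2551  0.    ] 0.965 [429]
vase ('side',) [ 0.3961 -0.2514  0.    ] 0.965 [446]
vase ('top', 'side') [ 0.3958 -0.2545  0.    ] 0.931 [429, 446]
jar ('top',) [ 0.4387 -0.1017  0.    ] 0.813 [637]
jar ('side',) none [236.46434533 224.07501272]
jar ('top', 'side') [ 0.4387 -0.1017  0.    ] 0.813 [637]
```

```bash
python3 -m creep '[[0,0,0.187,2.72,-5.3,0,0],[0,0,0.187,2.72,-5.3,0,0],[0,0,0.187,2.72,-5.3,0,0],[0,0,0.187,2.72,-5.3,0,0],[0,0,0.187,2.72,-5.3,0,0]]'; python3 -m creep '[[0,0,0,2.72,-5.3,0,0],[0,0,0,2.72,-5.3,0,0],[0,0,0,2.72,-5.3,0,0],[0,0,0,2.72,-5.3,0,0],[0,0,0,2.72,-5.3,0,0]]'
```

```text
t: 0.72
eef_pos: [0.3181, 0.365, 0.256]
eef_rot: [[-0.0, -0.581, 0.814], [-0.0, 0.814, 0.581], [-1.0, -0.0, -0.0]]
force: [0.4, -0.1, -0.2]
width: 0.085
t: 1.35
eef_pos: [0.4541, 0.1, 0.2562]
eef_rot: [[0.0, -0.576, 0.818], [0.0, 0.818, 0.576], [-1.0, 0.0, 0.0]]
force: [1.0, 1.1, -0.4]
width: 0.0854
```

```bash
cat > where.py <<'E'
import sys
from h import *
s=sense(); R=s["eef_rot"]; print("t",round(s["t"],2),"pos",s["eef_pos"].round(4),"yaw(=jaw-90)",round(np.arctan2(R[1,1],R[0,1])-np.pi/2,4),"xaxis",R[:,0].round(3),"F",s["force"].round(1),"w",round(s["width"],4),"q",s["qpos"].round(2))
E
python3 where.py
python3 - <<'E'
from h import *
im=cv2.imread("pics/top0.png"); H=cv2.cvtColor(im,cv2.COLOR_BGR2HSV)
for n,uv in(("top",(94,185)),("side",(227,116))):
    H=cv2.cvtColor(cv2.imread(f"pics/{n}0.png"),cv2.COLOR_BGR2HSV).astype(int)
    b=blob((H[...,1]<130)&(H[...,2]>140),uv); print(b.sum())
    print(n,fit({n:b},'stand',ray(n,uv,.018),yaw=False))
print(ray("top",(174,151),.085))
E
```

```text
t 1.35 pos [0.4541 0.1    0.2562] yaw(=jaw-90) 0.6134 xaxis [ 0.  0. -1.] F [ 1.   1.1 -0.4] w 0.0854 q [ 0.1  -0.3   2.05  0.    1.4  -2.08]
1259
top (array([0.5456878 , 0.41732953, 0.        ]), np.float64(0.9549445803944149))
530
side (array([0.5461624 , 0.42563917, 0.        ]), np.float64(0.7199863185497662))
[0.6212324  0.19969848 0.085     ]
```

```bash
python3 -m creep '[[0,0,0,0,0,-5,0],[0,0,0,0,0,-5,0],[0,0,0,0,0,-5,0],[0,0,0,0,0,0,0],[0,0,0,0,0,0,0]]'; python3 where.py
```

```text
t: 1.98
eef_pos: [0.4548, 0.102, 0.1081]
eef_rot: [[0.002, -0.576, 0.818], [0.0, 0.818, 0.576], [-1.0, -0.001, 0.002]]
force: [0.5, 0.7, 1.4]
width: 0.0853
t 1.98 pos [0.4548 0.102  0.1081] yaw(=jaw-90) 0.6137 xaxis [ 0.002  0.    -1.   ] F [0.5 0.7 1.4] w 0.0853 q [ 0.11 -0.15  2.18 -0.    1.11 -2.08]
```

```bash
python3 -m creep '[[0,0,0.036,0.32,-0.95,0,0],[0,0,0,0,0,-2,0],[0,0,0,0,0,-2,0],[0,0,0,0,0,-2,0],[0,0,0,0,0,0,0]]'; python3 where.py; python3 - <<'E'
from h import *
im={n:grab_frame(n)[:,:,::-1] for n in("top","side")}
a=[]
for n in im:
    u,v=proj(n,[[.458,.092,.03]])[0].astype(int); c=im[n][max(0,v-60):v+60,max(0,u-65):u+65]; a.append(cv2.resize(c,(390,360),interpolation=cv2.INTER_CUBIC)); print(n,u,v)
cv2.imwrite("pics/a1.png",np.hstack(a))
E
```

```text
t: 2.6
eef_pos: [0.4579, 0.0926, 0.0479]
eef_rot: [[0.001, -0.605, 0.796], [0.0, 0.796, 0.605], [-1.0, -0.001, 0.001]]
force: [-0.3, 0.5, 0.8]
width: 0.0855
t 2.6 pos [0.4579 0.0926 0.0479] yaw(=jaw-90) 0.6498 xaxis [ 0.001  0.    -1.   ] F [-0.3  0.5  0.8] w 0.0855 q [ 0.08 -0.05  2.21 -0.    0.98 -2.14]
top 217 220
side 226 173
```

View pics/a1.png

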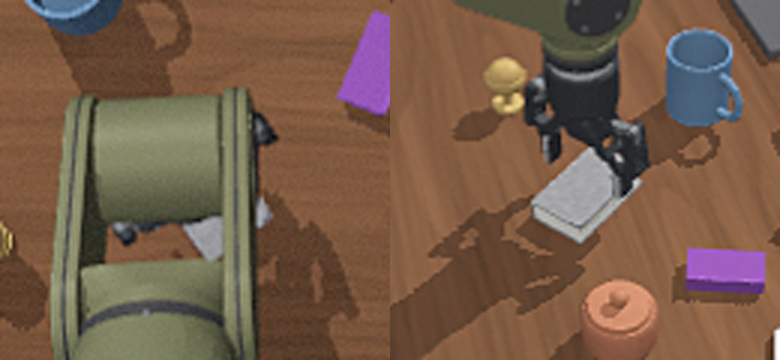

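The fingers straddle the large book across its short side: in the left crop one fingertip is at (125,232), and in the right crop the pads sit either side of the book at (585,195).

```bash
python3 -m creep '[[0,0,0,0,0,-1.6,0],[0,0,0,0,0,0,0],[0,0,0,0,0,0,1],[0,0,0,0,0,0,1],[0,0,0,0,0,0,1]]'; python3 -m creep '[[0,0,0,0,0,0,1],[0,0,0,0,0,0,1],[0,0,0,0,0,0,1],[0,0,0,0,0,0,1],[0,0,0,0,0,0,1]]';python3 where.py
```

```text
t: 3.32
eef_pos: [0.4576, 0.0924, 0.0311]
eef_rot: [[0.001, -0.605, 0.796], [0.0, 0.796, 0.605], [-1.0, -0.001, 0.001]]
force: [0.5, 0.4, 2.2]
width: 0.0641
t: 3.95
eef_pos: [0.4576, 0.0924, 0.0311]
eef_rot: [[0.001, -0.605, 0.796], [0.0, 0.796, 0.605], [-1.0, -0.001, 0.001]]
force: [0.5, 0.1, 5.5]
width: 0.0642
t 3.95 pos [0.4576 0.0924 0.0311] yaw(=jaw-90) 0.6495 xaxis [ 0.001  0.    -1.   ] F [0.5 0.1 5.5] w 0.0642 q [ 0.08 -0.02  2.22 -0.    0.94 -2.14]
```

```bash
python3 -m creep '[[0,0,0,0,0,2,1],[0,0,0,0,0,5,1],[0,0,0,0,0,5,1],[0,0,-0.17,2.5,-4.2,0,1],[0,0,-0.17,2.5,-4.2,0,1]]'; python3 -m creep '[[0,0,-0.17,2.5,-4.2,0,1],[0,0,-0.17,2.5,-4.2,0,1],[0,0,-0.17,2.5,-4.2,0,1],[0,0,-0.17,2.5,-4.2,0,1],[0,0,0,2.5,-4.2,0,1]]';python3 -m creep '[[0,0,0,0,0,0,1],[0,0,0,0,0,0,1],[0,0,0,0,0,0,1],[0,0,0,0,0,0,1],[0,0,0,0,0,0,1]]';python3 where.py
```

```text
t: 4.58
eef_pos: [0.5069, 0.0079, 0.1504]
eef_rot: [[0.0, -0.301, 0.954], [0.0, 0.954, 0.301], [-1.0, 0.0, 0.0]]
force: [-0.0, 1.1, -1.5]
width: 0.0646
t: 5.2
eef_pos: [0.6315, -0.2025, 0.1484]
eef_rot: [[-0.003, 0.363, 0.932], [0.002, 0.932, -0.363], [-1.0, 0.0, -0.004]]
force: [0.6, 0.3, -1.3]
width: 0.0641
t: 5.82
eef_pos: [0.6319, -0.201, 0.1507]
eef_rot: [[0.0, 0.361, 0.932], [-0.0, 0.932, -0.361], [-1.0, -0.0, 0.0]]
force: [0.3, -0.1, -2.2]
width: 0.0644
t 5.83 pos [ 0.6319 -0.201   0.1507] yaw(=jaw-90) -0.3696 xaxis [ 0. -0. -1.] F [ 0.3 -0.1 -2.2] w 0.0644 q [-0.39  0.23  1.71 -0.    1.2  -1.59]
```

```bash
python3 -m creep '[[0,0,0,0.09,-0.37,-3.5,1],[0,0,0,0,0,-3.5,1],[0,0,0,0,0,-2,1],[0,0,0,0,0,-1,1],[0,0,0,0,0,0,1]]';python3 where.py
```

```text
t: 6.45
eef_pos: [0.633, -0.2052, 0.0504]
eef_rot: [[-0.0, 0.362, 0.932], [0.0, 0.932, -0.362], [-1.0, 0.0, -0.0]]
force: [0.6, 0.4, -1.8]
width: 0.0644
t 6.45 pos [ 0.633  -0.2052  0.0504] yaw(=jaw-90) -0.3703 xaxis [-0.  0. -1.] F [ 0.6  0.4 -1.8] w 0.0644 q [-0.39  0.35  1.75  0.    1.04 -1.59]
```

```bash
python3 -m creep '[[0,0,0,0,0,-0.4,1],[0,0,0,0,0,-0.3,1],[0,0,0,0,0,0,1],[0,0,0,0,0,0,1],[0,0,0,0,0,0,1]]';python3 where.py
```

```text
t: 7.08
eef_pos: [0.633, -0.2054, 0.0437]
eef_rot: [[0.0, 0.362, 0.932], [-0.0, 0.932, -0.362], [-1.0, 0.0, 0.0]]
force: [-1.0, -0.5, -1.7]
width: 0.064
t 7.08 pos [ 0.633  -0.2054  0.0437] yaw(=jaw-90) -0.3705 xaxis [ 0. -0. -1.] F [-1.  -0.5 -1.7] w 0.064 q [-0.39  0.36  1.75  0.    1.03 -1.59]
```

```bash
python3 -m creep '[[0,0,0,0,0,-0.05,1],[0,0,0,0,0,0,0],[0,0,0,0,0,0,0],[0,0,0,0,0,0,0],[0,0,0,0,0,0,0]]';python3 -m creep '[[0,0,0,0,0,5,0],[0,0,0,0,0,5,0],[0,0,0.05,-2.6,-5.3,0,0],[0,0,0.056,-2.6,-5.3,0,0],[0,0,0,-2.6,-5.3,0,0]]';python3 -m creep '[[0,0,0,-2.6,-5.3,0,0.2],[0,0,0,0,0,0,0.2],[0,0,0,0,0,0,0.2],[0,0,0,0,0,0,0.2],[0,0,0,0,0,0,0.2]]';python3 where.py; cat > pic.py <<'E'
from h import *
import sys
tag=sys.argv[1]; P=[float(v) for v in sys.argv[2:5]]
a=[]
for n in("top","side"):
    im=grab_frame(n)[:,:,::-1]; cv2.imwrite(f"pics/{n}_{tag}.png",im)
    u,v=proj(n,[P])[0].astype(int); u0=min(max(0,u-65),382); v0=min(max(0,v-60),264)
    a.append(cv2.resize(im[v0:v0+120,u0:u0+130],(390,360),interpolation=cv2.INTER_CUBIC)); print(n,"crop origin",u0,v0)
cv2.imwrite(f"pics/crop_{tag}.png",np.hstack(a))
E
python3 pic.py b .6328 -.205 .03
cat > fitim.py <<'E'
from h import *
import sys
# tag shape z0 x y yaw [zcenter]
tag,k=sys.argv[1:3]; z0,x,y,a=[float(v) for v in sys.argv[3:7]]
hh=dict(L=.026,M=.022,S=.018)[k]
for n in("top","side"):
    H=cv2.cvtColor(cv2.imread(f"pics/{n}_{tag}.png"),cv2.COLOR_BGR2HSV).astype(int)
    s=(H[...,1]<45)&(H[...,2]>85)&(H[...,2]<205)
    uv=proj(n,[[x,y,z0+hh]])[0]; b=blob(s,uv)
    if b is None: print(n,'none');continue
    b=cv2.morphologyEx(b.astype(np.uint8),cv2.MORPH_CLOSE,np.ones((3,3)))>0
    r=fit({n:b},k,[x,y,a],z0); print(n,b.sum(),r[0].round(4),round(r[1],3))
E
python3 fitim.py b L .012 .6328 -.205 -.37
```

```text
t: 7.7
eef_pos: [0.633, -0.2053, 0.0431]
eef_rot: [[0.0, 0.362, 0.932], [-0.0, 0.932, -0.362], [-1.0, -0.0, 0.0]]
force: [0.4, -0.6, 0.0]
width: 0.0855
t: 8.32
eef_pos: [0.5542, -0.3656, 0.1434]
eef_rot: [[0.001, 0.26, 0.966], [-0.001, 0.966, -0.26], [-1.0, -0.0, 0.001]]
force: [1.0, 0.7, -0.4]
width: 0.0858
t: 8.95
eef_pos: [0.5296, -0.4161, 0.1429]
eef_rot: [[-0.0, 0.26, 0.966], [0.0, 0.966, -0.26], [-1.0, 0.0, -0.0]]
force: [0.2, 0.6, -0.2]
width: 0.0685
t 8.95 pos [ 0.5296 -0.4161  0.1429] yaw(=jaw-90) -0.2625 xaxis [-0.  0. -1.] F [ 0.2  0.6 -0.2] w 0.0685 q [-0.75  0.26  1.69  0.    1.19 -2.05]
top crop origin 272 95
side crop origin 247 172
top 1240 [ 0.6326 -0.2067 -0.3712] 0.964
side none
```

View pics/crop_b.png

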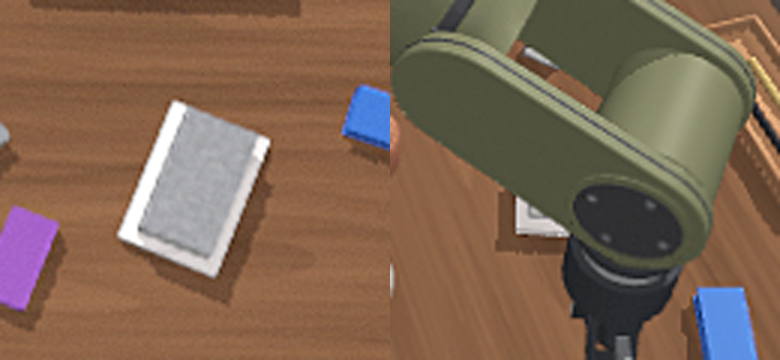

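The large book sits on the slab within about 1 mm and 0.2° (left crop, around (205,180)). The medium book is next.

```bash
python3 -m creep '[[0,0,0,-0.12,-0.29,-4,0.2],[0,0,0,0,0,-3,0.2],[0,0,0,0,0,-2.5,0.2],[0,0,0,0,0,-1,0.2],[0,0,0,0,0,0,0.2]]';python3 where.py; python3 pic.py c .5284 -.419 .03
```

```text
t: 9.68
eef_pos: [0.5276, -0.4198, 0.0375]
eef_rot: [[-0.001, 0.261, 0.965], [0.001, 0.965, -0.261], [-1.0, 0.001, -0.001]]
force: [-0.0, -0.2, 0.8]
width: 0.0685
t 9.68 pos [ 0.5276 -0.4198  0.0375] yaw(=jaw-90) -0.264 xaxis [-0.001  0.001 -1.   ] F [-0.  -0.2  0.8] w 0.0685 q [-0.75  0.39  1.73 -0.    1.03 -2.06]
top crop origin 356 138
side crop origin 242 250
```

View pics/crop_c.png

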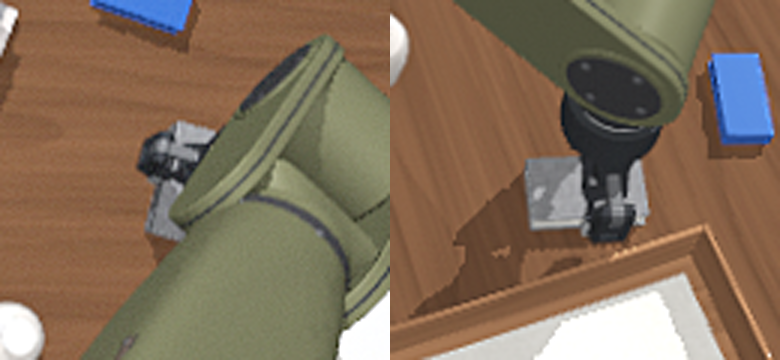

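```bash
python3 - <<'E'
from h import *
for n in("side","top"):
  for P in([.5276,-.4198,.025],[.5276-.261*.04,-.4198-.965*.04,.025],[.5284,-.419,.022],[.5276+.261*.04,-.4198+.965*.04,.025]): print(n,P,proj(n,[P])[0].round(1))
E
python3 -c "
import cv2;a=cv2.imread('pics/side_c.png')[290:345,280:350];cv2.imwrite('pics/cc.png',cv2.resize(a,None,fx=8,fy=8,interpolation=cv2.INTER_CUBIC))"
```

```text
side [0.5276, -0.4198, 0.025] [307.3 312. ]
side [0.51716, -0.45840000000000003, 0.025] [309.4 327.6]
side [0.5284, -0.419, 0.022] [307.3 312.1]
side [0.53804, -0.3812, 0.025] [305.2 297. ]
top [0.5276, -0.4198, 0.025] [420.8 198.7]
top [0.51716, -0.45840000000000003, 0.025] [435.9 203.2]
top [0.5284, -0.419, 0.022] [420.  198.5]
top [0.53804, -0.3812, 0.025] [405.6 194.2]
```

View pics/cc.png

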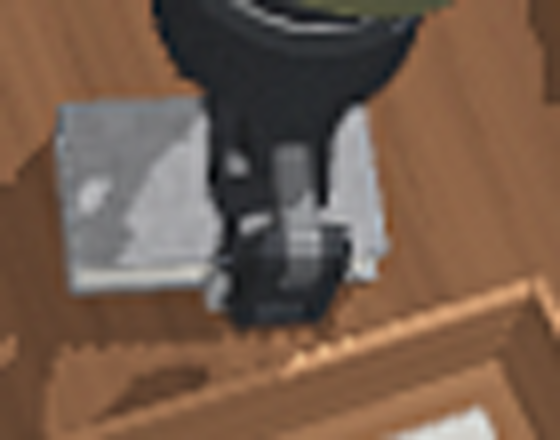

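```bash
python3 -m creep '[[0,0,0,0.05,0.05,-0.55,0.2],[0,0,0,0,0,0,0.2],[0,0,0,0,0,0,1],[0,0,0,0,0,0,1],[0,0,0,0,0,0,1]]';python3 -m creep '[[0,0,0,0,0,0,1],[0,0,0,0,0,0,1],[0,0,0,0,0,2,1],[0,0,0,0,0,4,1],[0,0,0,0,0,4,1]]';python3 where.py; python3 pic.py d .5284 -.419 .13
```

```text
t: 10.4
eef_pos: [0.5285, -0.4201, 0.0332]
eef_rot: [[0.001, 0.261, 0.965], [-0.001, 0.965, -0.261], [-1.0, -0.001, 0.001]]
force: [-0.7, -0.7, 3.3]
width: 0.0521
t: 11.02
eef_pos: [0.5276, -0.4191, 0.1331]
eef_rot: [[-0.002, 0.261, 0.965], [0.001, 0.965, -0.261], [-1.0, 0.001, -0.002]]
force: [-0.2, -0.4, -1.2]
width: 0.0525
t 11.03 pos [ 0.5276 -0.4191  0.1331] yaw(=jaw-90) -0.2643 xaxis [-0.002  0.001 -1.   ] F [-0.2 -0.4 -1.2] w 0.0525 q [-0.75  0.27  1.69  0.    1.18 -2.06]
top crop origin 371 133
side crop origin 248 232
```

View pics/crop_d.png

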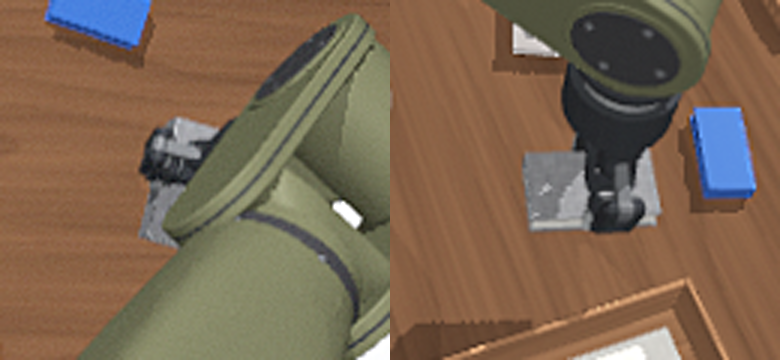

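```bash
python3 -m creep '[[0,0,-0.05,2.63,5.3,0,1],[0,0,-0.056,2.63,5.3,0,1],[0,0,0,2.63,5.3,0,1],[0,0,0,2.63,5.3,0,1],[0,0,0,0,0,0,1]]';python3 -m creep '[[0,0,0,0,0,0,1],[0,0,0,0,0,0,1],[0,0,0,0,0,0,1],[0,0,0,0,0,0,1],[0,0,0,0,0,0,1]]';python3 where.py
```

```text
t: 11.75
eef_pos: [0.6339, -0.2035, 0.1311]
eef_rot: [[-0.002, 0.357, 0.934], [0.001, 0.934, -0.357], [-1.0, 0.001, -0.002]]
force: [-0.7, -0.5, -1.3]
width: 0.0523
t: 12.38
eef_pos: [0.6332, -0.2082, 0.1325]
eef_rot: [[0.0, 0.363, 0.932], [-0.0, 0.932, -0.363], [-1.0, 0.0, 0.0]]
force: [0.0, 0.3, 0.4]
width: 0.0524
t 12.38 pos [ 0.6332 -0.2082  0.1325] yaw(=jaw-90) -0.3711 xaxis [ 0. -0. -1.] F [0.  0.3 0.4] w 0.0524 q [-0.4   0.26  1.71  0.    1.17 -1.6 ]
```

```bash
python3 -m creep '[[0,0,0,-0.04,0.27,-3,1],[0,0,0,0,0,-2,1],[0,0,0,0,0,-0.7,1],[0,0,0,0,0,0,1],[0,0,0,0,0,0,1]]';python3 where.py; python3 pic.py e .633 -.205 .06
```

```text
t: 13.0
eef_pos: [0.6337, -0.2053, 0.0766]
eef_rot: [[0.002, 0.362, 0.932], [-0.001, 0.932, -0.362], [-1.0, -0.0, 0.002]]
force: [0.1, -0.1, -1.7]
width: 0.0523
t 13.0 pos [ 0.6337 -0.2053  0.0766] yaw(=jaw-90) -0.3704 xaxis [ 0.002 -0.001 -1.   ] F [ 0.1 -0.1 -1.7] w 0.0523 q [-0.39  0.32  1.74  0.    1.08 -1.59]
top crop origin 274 92
side crop origin 248 166
```

View pics/crop_e.png

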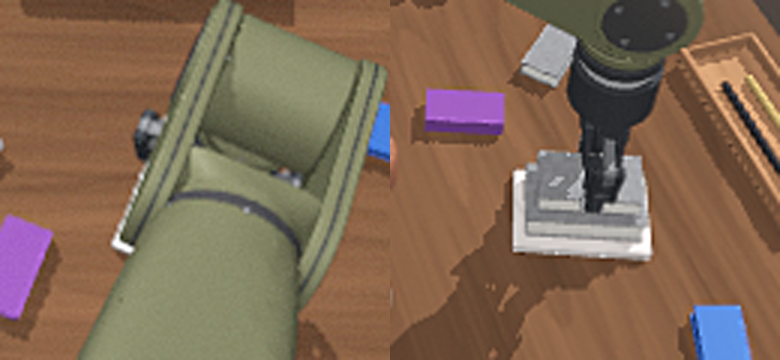

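```bash
python3 -m creep '[[0,0,0,-0.05,0,-0.45,1],[0,0,0,0,0,0,1],[0,0,0,0,0,0,1],[0,0,0,0,0,0,1],[0,0,0,0,0,0,1]]';python3 where.py
```

```text
t: 13.72
eef_pos: [0.6327, -0.2051, 0.0712]
eef_rot: [[0.001, 0.362, 0.932], [-0.0, 0.932, -0.362], [-1.0, -0.0, 0.001]]
force: [1.0, -1.1, -0.2]
width: 0.0522
t 13.72 pos [ 0.6327 -0.2051  0.0712] yaw(=jaw-90) -0.3703 xaxis [ 0.001 -0.    -1.   ] F [ 1.  -1.1 -0.2] w 0.0522 q [-0.39  0.33  1.74 -0.    1.07 -1.59]
```

```bash
python3 -m creep '[[0,0,0,0,0,0,0],[0,0,0,0,0,0,0],[0,0,0,0,0,0,0],[0,0,0,0,0,0,0],[0,0,0,0,0,4,0]]';python3 -m creep '[[0,0,0,0,0,3,0],[0,0,0.186,1.1,4.1,0,0],[0,0,0.186,1.1,4.1,0,0],[0,0,0.186,1.1,4.1,0,0],[0,0,0.186,1.1,4.1,0,0]]';python3 -m creep '[[0,0,0.186,1.2,3.9,0,0],[0,0,0.18,0,0,0,0],[0,0,0,0,0,0,0.35],[0,0,0,0,0,0,0.35],[0,0,0,0,0,0,0.35]]';python3 where.py;python3 pic.py f .633 -.205 .06; python3 fitim.py f M .038 .6328 -.205 -.37; python3 fitim.py f S 0 .689 -.002 .74
```

```text
t: 14.35
eef_pos: [0.6297, -0.2038, 0.1069]
eef_rot: [[-0.008, 0.362, 0.932], [0.003, 0.932, -0.362], [-1.0, 0.0, -0.009]]
force: [0.4, -0.2, 0.3]
width: 0.0854
t: 14.98
eef_pos: [0.6767, -0.0397, 0.1411]
eef_rot: [[0.0, -0.37, 0.929], [-0.0, 0.929, 0.37], [-1.0, -0.0, 0.0]]
force: [0.2, 0.5, 0.3]
width: 0.085
t: 15.6
eef_pos: [0.6884, -0.0026, 0.141]
eef_rot: [[-0.0, -0.672, 0.74], [0.0, 0.74, 0.672], [-1.0, 0.0, -0.0]]
force: [0.3, -0.8, 0.3]
width: 0.0549
t 15.6 pos [ 0.6884 -0.0026  0.141 ] yaw(=jaw-90) 0.7372 xaxis [-0.  0. -1.] F [ 0.3 -0.8  0.3] w 0.0549 q [-0.08  0.3   1.65  0.    1.19 -2.39]
top crop origin 274 92
side crop origin 248 166
top 1443 [ 0.6259 -0.21   -0.2113] 0.634
side 1150 [ 0.6228 -0.2161 -0.1939] 0.647
top none
side 303 [0.6894 0.0011 0.7476] 0.946
```

View pics/top_f.png

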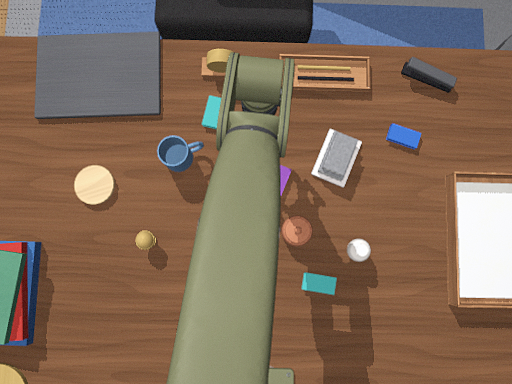

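View pics/side_f.png

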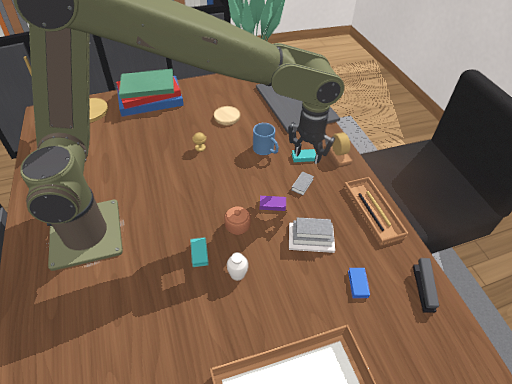

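```bash
cat > ov.py <<'E'
from h import *
import sys,json
# tag, json {shape:[x,y,yaw,z0]}, center
def run(tag,items,c,bias={"top":(0,-.002),"side":(0,.002)}):
    a=[]
    for n in("top","side"):
        im=cv2.imread(f"pics/{n}_{tag}.png"); u,v=proj(n,[c])[0].astype(int); u0=min(max(0,u-32),448); v0=min(max(0,v-32),320); f=6
        g=cv2.resize(im[v0:v0+64,u0:u0+64],None,fx=f,fy=f,interpolation=cv2.INTER_CUBIC)
        for (k,x,y,yaw,z0),col in zip(items,[(0,0,255),(0,255,0),(255,0,0),(0,255,255)]):
            P=SH[k][0]; P=P[P[:,2]>0]; cc,s=np.cos(yaw),np.sin(yaw)
            Q=P@np.array([[cc,s,0],[-s,cc,0],[0,0,1]])+[x+bias[n][0],y+bias[n][1],z0]
            h=cv2.convexHull((((proj(n,Q)+.5)-[u0,v0])*f).astype(np.float32)); cv2.polylines(g,[np.round(h).astype(int)],True,col,1)
        a.append(g)
    cv2.imwrite(f"pics/ov_{tag}.png",np.hstack(a))
x,y=.6327,-.2047
if __name__=="__main__":
    run(sys.argv[1],[("slab",x,y,-.37,0),("L",x,y,-.37,.012),("M",x,y,-.37,.038),("S",x,y,-.37,.06)][:int(sys.argv[2])],[x,y,.04])
E
python3 ov.py f 3
```

```text
(no output)
```

View pics/ov_f.png

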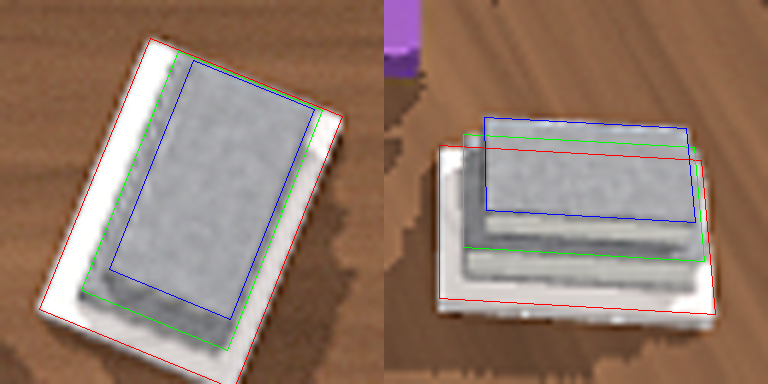

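```bash
python3 - <<'E'
from h import *
for z in(.0,.01,.02,.03,.04): print(z,proj("side",[[.4579+.605*.05,.0926-.796*.05,z]])[0].round(1), proj("side",[[.4579+.605*.043,.0926-.796*.043,z]])[0].round(1))
for z in(.0,.01,.02,.03): print(z,proj("side",[[.5276-.261*.04,-.4198-.965*.04,z]])[0].round(1))
u=cv2.imread("pics/side_f.png")[80:200,240:370]; cv2.imwrite("pics/ff.png",cv2.resize(u,None,fx=5,fy=5,interpolation=cv2.INTER_CUBIC))
for P in([.6884,-.0026,.141-.006],[.6884,-.0026,.116],[.6884,-.0026,.14]): print(proj("side",[P])[0]-[240,80])
for s in(-1,1):
  for z in(.116,.135): print(s,z,(proj("side",[[.6884-.672*.0275*s,-.0026+.74*.0275*s,z]])[0]-[240,80])*5)
E
```

```text
0.0 [238.6 186.2] [236.9 185.3]
0.01 [238.5 184.2] [236.8 183.2]
0.02 [238.5 182. ] [236.8 181.1]
0.03 [238.5 179.9] [236.7 179. ]
0.04 [238.4 177.7] [236.7 176.8]
0.0 [308.  331.4]
0.01 [308.5 329.9]
0.02 [309.1 328.4]
0.03 [309.7 326.9]
[67.16389526 74.97029629]
[66.38168287 79.56208223]
[67.37272301 73.74286092]
-1 0.116 [373.10529703 414.20749473]
-1 0.135 [377.57209362 391.2855414 ]
1 0.116 [291.27562662 381.67171435]
1 0.135 [294.64632208 358.68304147]
```

View pics/ff.png

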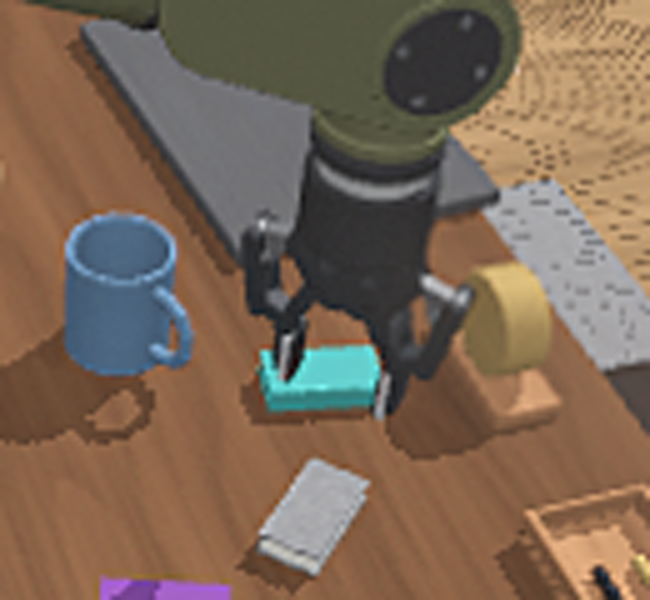

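Fingertips at (290,380) and (380,417) in the enlarged crop match the projected TCP and tip points, so the tool frame is right. Next I descend on the small grey book; the blue, purple and turquoise ones of the same shape stay untouched.

```bash
python3 -m creep '[[0,0,0,0.06,0.12,-4,0.35],[0,0,0,0,0,-4,0.35],[0,0,0,0,0,-2,0.35],[0,0,0,0,0,-0.7,0.35],[0,0,0,0,0,0,0.35]]';python3 where.py
```

```text
t: 16.32
eef_pos: [0.6897, -0.0009, 0.0347]
eef_rot: [[0.001, -0.674, 0.739], [-0.0, 0.739, 0.674], [-1.0, -0.001, 0.001]]
force: [0.5, 0.3, 0.0]
width: 0.0557
t 16.32 pos [ 0.6897 -0.0009  0.0347] yaw(=jaw-90) 0.7393 xaxis [ 0.001 -0.    -1.   ] F [0.5 0.3 0. ] w 0.0557 q [-0.08  0.42  1.69 -0.    1.03 -2.39]
```

```bash
python3 -m creep '[[0,0,0,-0.05,-0.05,-0.35,0.35],[0,0,0,0,0,0,0.35],[0,0,0,0,0,0,1],[0,0,0,0,0,0,1],[0,0,0,0,0,0,1]]';python3 -m creep '[[0,0,0,0,0,0,1],[0,0,0,0,0,0,1],[0,0,0,0,0,0,1],[0,0,0,0,0,0,1],[0,0,0,0,0,0,1]]';python3 where.py
```

```text
t: 16.95
eef_pos: [0.6894, -0.0014, 0.0317]
eef_rot: [[0.002, -0.674, 0.739], [-0.0, 0.739, 0.674], [-1.0, -0.001, 0.001]]
force: [-0.6, -0.1, 4.6]
width: 0.04
t: 17.58
eef_pos: [0.6894, -0.0014, 0.0317]
eef_rot: [[0.002, -0.674, 0.739], [-0.0, 0.739, 0.674], [-1.0, -0.001, 0.001]]
force: [-0.8, 0.0, 5.3]
width: 0.04
t 17.57 pos [ 0.6894 -0.0014  0.0317] yaw(=jaw-90) 0.7396 xaxis [ 0.002 -0.    -1.   ] F [-0.8  0.   5.3] w 0.04 q [-0.08  0.42  1.7   0.    1.02 -2.39]
```

```bash
python3 -m creep '[[0,0,0,0,0,2,1],[0,0,0,0,0,5,1],[0,0,0,0,0,5,1],[0,0,-0.18,-1,-3,0,1],[0,0,-0.187,-1,-3.5,0,1]]';python3 -m creep '[[0,0,-0.187,-1,-3.5,0,1],[0,0,-0.187,-1,-3.5,0,1],[0,0,-0.187,-1,-3.5,0,1],[0,0,-0.182,-0.6,-3.4,0,1],[0,0,0,0,0,0,1]]';python3 -m creep '[[0,0,0,0,0,0,1],[0,0,0,0,0,0,1],[0,0,0,0,0,0,1],[0,0,0,0,0,0,1],[0,0,0,0,0,0,1]]';python3 where.py;python3 pic.py g .633 -.205 .1
```

```text
t: 18.2
eef_pos: [0.6687, -0.0664, 0.1524]
eef_rot: [[0.002, -0.36, 0.933], [-0.0, 0.933, 0.36], [-1.0, -0.001, 0.002]]
force: [-0.0, -0.1, -0.9]
width: 0.0401
t: 18.82
eef_pos: [0.6319, -0.2074, 0.151]
eef_rot: [[-0.0, 0.365, 0.931], [-0.0, 0.931, -0.365], [-1.0, -0.0, 0.0]]
force: [0.3, 1.0, -1.4]
width: 0.0403
t: 19.45
eef_pos: [0.6326, -0.205, 0.1505]
eef_rot: [[-0.0, 0.362, 0.932], [0.0, 0.932, -0.362], [-1.0, 0.0, -0.0]]
force: [1.0, 0.3, -0.2]
width: 0.0399
t 19.45 pos [ 0.6326 -0.205   0.1505] yaw(=jaw-90) -0.3699 xaxis [-0.  0. -1.] F [ 1.   0.3 -0.2] w 0.0399 q [-0.39  0.24  1.7   0.    1.2  -1.59]
top crop origin 277 89
side crop origin 251 157
```

View pics/crop_g.png

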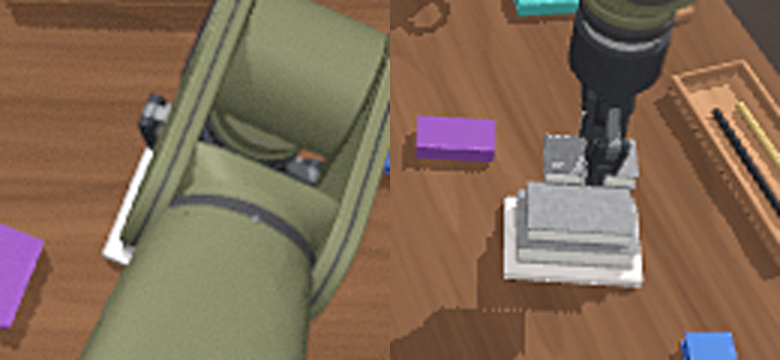

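Small book held level above the stack; finger near its middle. Lowering.

```bash
python3 -m creep '[[0,0,0,0.03,0,-3,1],[0,0,0,0,0,-1.5,1],[0,0,0,0,0,-0.8,1],[0,0,0,0,0,0,1],[0,0,0,0,0,0,1]]';python3 where.py
```

```text
t: 20.18
eef_pos: [0.6335, -0.2056, 0.0985]
eef_rot: [[0.001, 0.362, 0.932], [-0.001, 0.932, -0.362], [-1.0, -0.0, 0.002]]
force: [-0.6, -0.4, 0.4]
width: 0.0405
t 20.18 pos [ 0.6335 -0.2056  0.0985] yaw(=jaw-90) -0.3704 xaxis [ 0.001 -0.001 -1.   ] F [-0.6 -0.4  0.4] w 0.0405 q [-0.39  0.29  1.73 -0.    1.11 -1.59]
```

```bash
python3 -m creep '[[0,0,0,-0.04,0.05,-0.45,1],[0,0,0,0,0,-0.15,1],[0,0,0,0,0,0,1],[0,0,0,0,0,0,1],[0,0,0,0,0,0,1]]';python3 where.py
```

```text
t: 20.8
eef_pos: [0.6326, -0.2048, 0.0917]
eef_rot: [[0.0, 0.362, 0.932], [-0.0, 0.932, -0.362], [-1.0, 0.0, 0.0]]
force: [-0.7, -0.5, 1.0]
width: 0.0403
t 20.8 pos [ 0.6326 -0.2048  0.0917] yaw(=jaw-90) -0.3704 xaxis [ 0. -0. -1.] F [-0.7 -0.5  1. ] w 0.0403 q [-0.39  0.3   1.74  0.    1.11 -1.59]
```

```bash
python3 -m creep '[[0,0,0,0,0,0,0],[0,0,0,0,0,0,0],[0,0,0,0,0,0,0],[0,0,0,0,0,0,0],[0,0,0,0,0,4,0]]';python3 -m creep '[[0,0,0,0,0,5,0],[0,0,0,-2.6,5.4,0,0],[0,0,0,-2.6,5.4,0,0],[0,0,0,-2.6,5.4,0,0],[0,0,0,-2.6,5.4,0,0]]';python3 -m creep '[[0,0,0,-2.6,5.4,0,0],[0,0,0,-2.6,5.4,0,0],[0,0,0,-2.6,5.4,0,0],[0,0,0,-2.6,5.4,0,0],[0,0,0,-1.8,4.4,0,0]]';python3 -m creep '[[0,0,0,0,0,0,0],[0,0,0,0,0,0,0],[0,0,0,0,0,0,0],[0,0,0,0,0,0,0],[0,0,0,0,0,0,0]]';python3 where.py;python3 pic.py i .4067 .271 .06;python3 ov.py i 4
```

```text
t: 21.42
eef_pos: [0.6298, -0.2037, 0.1273]
eef_rot: [[-0.008, 0.362, 0.932], [0.003, 0.932, -0.362], [-1.0, 0.0, -0.009]]
force: [0.7, -0.0, 1.0]
width: 0.0854
t: 22.05
eef_pos: [0.5275, 0.0127, 0.1817]
eef_rot: [[0.001, 0.363, 0.932], [0.0, 0.932, -0.363], [-1.0, 0.0, 0.001]]
force: [0.5, 0.3, 0.1]
width: 0.0858
t: 22.68
eef_pos: [0.4052, 0.273, 0.1818]
eef_rot: [[0.001, 0.361, 0.933], [0.001, 0.933, -0.361], [-1.0, 0.001, 0.001]]
force: [1.1, -0.6, -0.9]
width: 0.0851
t: 23.3
eef_pos: [0.4068, 0.2706, 0.1815]
eef_rot: [[-0.0, 0.363, 0.932], [-0.0, 0.932, -0.363], [-1.0, -0.0, -0.0]]
force: [-0.3, 0.2, -0.2]
width: 0.0855
t 23.3 pos [0.4068 0.2706 0.1815] yaw(=jaw-90) -0.3717 xaxis [-0. -0. -1.] F [-0.3  0.2 -0.2] w 0.0855 q [ 0.48 -0.18  2.08 -0.    1.25 -0.72]
top crop origin 76 179
side crop origin 133 75
```

View pics/ov_i.png

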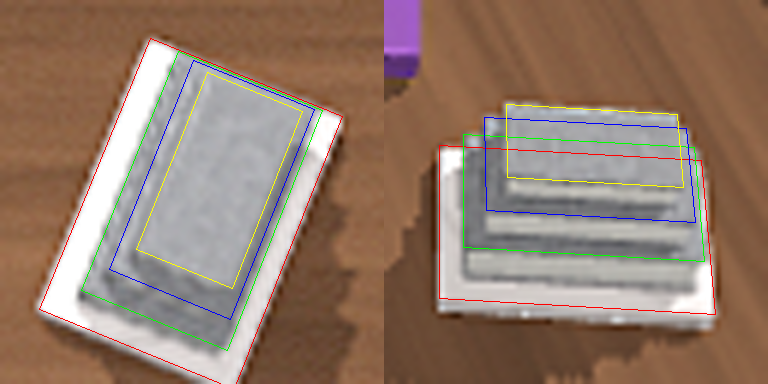

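View pics/crop_i.png

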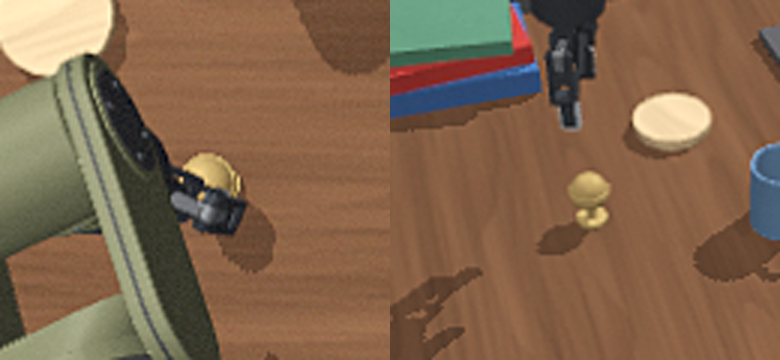

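```bash
python3 -m creep '[[0,0,0,0,0.05,-4,0],[0,0,0,0,0,-4,0],[0,0,0,0,0,-2,0],[0,0,0,0,0,0,0],[0,0,0,0,0,0,0]]';python3 where.py;python3 pic.py j .4067 .271 .06; python3 - <<'E'
from h import *
s=sense();p=s["eef_pos"];j=s["eef_rot"][:,1]
for n in("side","top"):
  for P in(p-j*.043-[0,0,.02],p+j*.043-[0,0,.02]): print(n,proj(n,[P])[0].round(1))
E
```

```text
t: 24.02
eef_pos: [0.4072, 0.272, 0.0826]
eef_rot: [[0.001, 0.362, 0.932], [0.001, 0.932, -0.362], [-1.0, 0.001, 0.001]]
force: [0.2, 1.2, -0.1]
width: 0.0852
t 24.02 pos [0.4072 0.272  0.0826] yaw(=jaw-90) -0.3706 xaxis [ 0.001  0.001 -1.   ] F [ 0.2  1.2 -0.1] w 0.0852 q [ 0.48 -0.05  2.15  0.    1.05 -0.72]
top crop origin 76 179
side crop origin 133 75
side [196.4 142.3]
side [200.5 126.3]
top [157.4 246.1]
top [124.9 232.2]
```

View pics/crop_j.png

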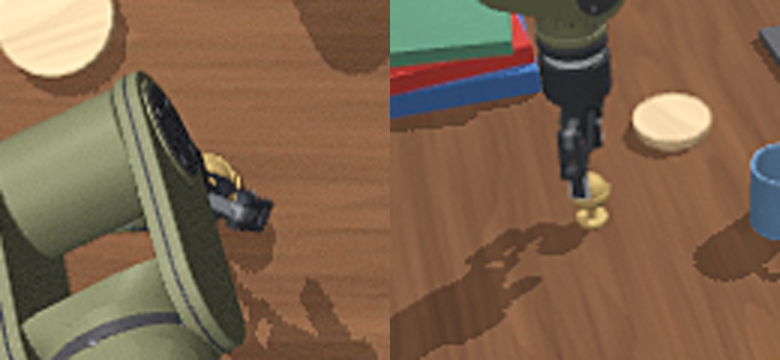

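```bash
python3 -m creep '[[0,0,0,0,0,-2,0],[0,0,0,0,0,-1.2,0],[0,0,0,0,0,0,0],[0,0,0,0,0,0,0],[0,0,0,0,0,0,1]]';python3 -m creep '[[0,0,0,0,0,0,1],[0,0,0,0,0,0,1],[0,0,0,0,0,0,1],[0,0,0,0,0,0,1],[0,0,0,0,0,0,1]]';python3 where.py
```

```text
t: 24.75
eef_pos: [0.407, 0.272, 0.0502]
eef_rot: [[0.001, 0.362, 0.932], [0.001, 0.932, -0.362], [-1.0, 0.001, 0.001]]
force: [-1.0, -0.5, -0.7]
width: 0.0698
t: 25.38
eef_pos: [0.4069, 0.2716, 0.0503]
eef_rot: [[0.001, 0.362, 0.932], [-0.0, 0.932, -0.362], [-1.0, -0.0, 0.001]]
force: [-1.4, -2.3, 4.7]
width: 0.0445
t 25.38 pos [0.4069 0.2716 0.0503] yaw(=jaw-90) -0.3703 xaxis [ 0.001 -0.    -1.   ] F [-1.4 -2.3  4.7] w 0.0445 q [ 0.48 -0.    2.16 -0.    0.98 -0.72]
```

```bash
python3 -m creep '[[0,0,0,0,0,3,1],[0,0,0,0,0,5,1],[0,0,0,0,0,6,1],[0,0,0,2.6,-5.4,1,1],[0,0,0,2.6,-5.4,0,1]]';python3 -m creep '[[0,0,0,2.6,-5.4,0,1],[0,0,0,2.6,-5.4,0,1],[0,0,0,2.6,-5.4,0,1],[0,0,0,2.6,-5.4,0,1],[0,0,0,2.6,-5.4,0,1]]';python3 -m creep '[[0,0,0,2.6,-5.4,0,1],[0,0,0,1.8,-4.5,0,1],[0,0,0,0,0,0,1],[0,0,0,0,0,0,1],[0,0,0,0,0,0,1]]';python3 where.py;python3 pic.py k .633 -.205 .18
```

```text
t: 26.0
eef_pos: [0.4596, 0.1633, 0.2015]
eef_rot: [[0.004, 0.36, 0.933], [0.001, 0.933, -0.36], [-1.0, 0.003, 0.004]]
force: [0.7, 0.5, -3.3]
width: 0.0448
t: 26.62
eef_pos: [0.5888, -0.1081, 0.1988]
eef_rot: [[-0.0, 0.362, 0.932], [0.001, 0.932, -0.362], [-1.0, 0.0, -0.0]]
force: [0.7, 0.2, -1.3]
width: 0.0446
t: 27.25
eef_pos: [0.6321, -0.204, 0.1991]
eef_rot: [[-0.001, 0.361, 0.933], [0.001, 0.933, -0.361], [-1.0, 0.0, -0.001]]
force: [0.2, 0.5, -1.4]
width: 0.045
t 27.25 pos [ 0.6321 -0.204   0.1991] yaw(=jaw-90) -0.3691 xaxis [-0.001  0.001 -1.   ] F [ 0.2  0.5 -1.4] w 0.045 q [-0.39  0.19  1.67  0.    1.28 -1.59]
top crop origin 283 81
side crop origin 255 138
```

View pics/crop_k.png

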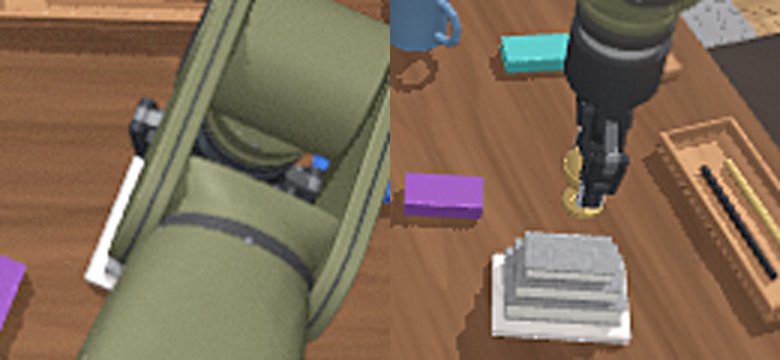

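```bash
python3 - <<'E'
from h import *
im=cv2.imread("pics/side_k.png"); u0,v0=295,180
g=cv2.resize(im[v0:v0+60,u0:u0+60],None,fx=9,fy=9,interpolation=cv2.INTER_CUBIC)
s=sense();p=s["eef_pos"]
for dx,col in((0,(0,0,255)),(-.006,(0,255,0))):
    for r,z in((.018,.149),(.018,.156),(.0235,.188),(.0235,.198)):
        a=np.linspace(0,2*np.pi,60); Q=np.c_[p[0]+dx*.93+r*np.cos(a),p[1]-dx*.36+r*np.sin(a)+.002,0*a+z]
        q=((proj("side",Q)+.5-[u0,v0])*9).astype(int); cv2.polylines(g,[q],True,col,1)
cv2.imwrite("pics/kk.png",g)
E
```

```text
(no output)
```

View pics/kk.png

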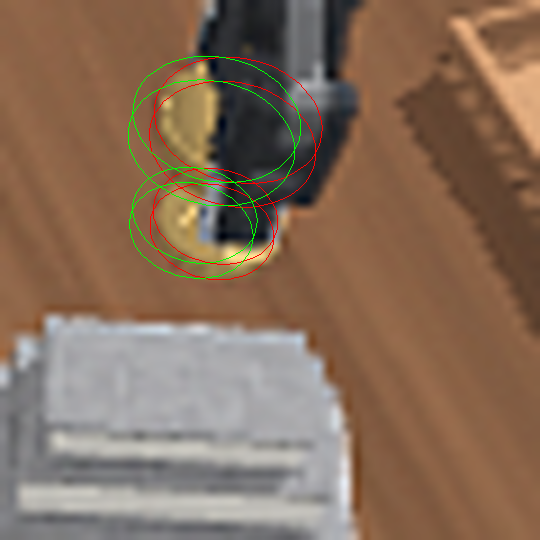

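The red (no-offset) outline fits the globe's foot at (213,240) and the ball, so the globe is upright and centred in the gripper. Lowering.

```bash
python3 -m creep '[[0,0,0,0.07,-0.1,-3,1],[0,0,0,0,0,-2.2,1],[0,0,0,0,0,-1,1],[0,0,0,0,0,0,1],[0,0,0,0,0,0,1]]';python3 where.py
```

```text
t: 27.98
eef_pos: [0.6338, -0.2065, 0.1386]
eef_rot: [[0.002, 0.362, 0.932], [-0.001, 0.932, -0.362], [-1.0, -0.0, 0.002]]
force: [0.1, 0.6, -1.3]
width: 0.0448
t 27.98 pos [ 0.6338 -0.2065  0.1386] yaw(=jaw-90) -0.3704 xaxis [ 0.002 -0.001 -1.   ] F [ 0.1  0.6 -1.3] w 0.0448 q [-0.4   0.25  1.71  0.    1.18 -1.6 ]
```

```bash
python3 -m creep '[[0,0,0,-0.06,0.12,-0.6,1],[0,0,0,0,0,-0.25,1],[0,0,0,0,0,0,1],[0,0,0,0,0,0,1],[0,0,0,0,0,0,1]]';python3 where.py
```

```text
t: 28.6
eef_pos: [0.6327, -0.2052, 0.1291]
eef_rot: [[0.0, 0.362, 0.932], [-0.0, 0.932, -0.362], [-1.0, -0.0, 0.0]]
force: [0.1, 0.4, -1.8]
width: 0.0449
t 28.6 pos [ 0.6327 -0.2052  0.1291] yaw(=jaw-90) -0.3704 xaxis [ 0. -0. -1.] F [ 0.1  0.4 -1.8] w 0.0449 q [-0.39  0.26  1.72 -0.    1.17 -1.59]
```

```bash
python3 -m creep '[[0,0,0,0,0,-0.08,1],[0,0,0,0,0,0,1],[0,0,0,0,0,0,0],[0,0,0,0,0,0,0],[0,0,0,0,0,0,0]]';python3 -m creep '[[0,0,0,0,0,0,0],[0,0,0,0,0,3,0],[0,0,0,0,0,4,0],[0,0,0,0,0,4,0],[0,0,0,-4.7,-0.95,0,0]]';python3 -m creep '[[0,0,0,-4.75,-0.95,0,0],[0,0,0,-4.75,-0.95,0,0],[0,0,0,-4.75,-0.95,0,0],[0,0,0,-4.7,-0.95,0,0],[0,0,0,0,0,0,0]]';python3 -m creep '[[0,0,0,0,0,0,0],[0,0,0,0,0,0,0],[0,0,0,0,0,0,0],[0,0,0,0,0,0,0],[0,0,0,0,0,0,0]]';python3 where.py;python3 pic.py l .396 -.253 .08
```

```text
t: 29.22
eef_pos: [0.6327, -0.2052, 0.1283]
eef_rot: [[0.0, 0.362, 0.932], [-0.0, 0.932, -0.362], [-1.0, -0.0, 0.0]]
force: [-0.2, -0.0, 0.7]
width: 0.0854
t: 29.85
eef_pos: [0.5887, -0.2153, 0.2438]
eef_rot: [[0.009, 0.36, 0.933], [-0.004, 0.933, -0.36], [-1.0, -0.001, 0.01]]
force: [0.5, -1.1, 0.4]
width: 0.0855
t: 30.48
eef_pos: [0.3941, -0.2529, 0.2381]
eef_rot: [[0.0, 0.365, 0.931], [-0.001, 0.931, -0.365], [-1.0, -0.0, 0.0]]
force: [0.0, -0.1, 0.5]
width: 0.0855
t: 31.1
eef_pos: [0.3963, -0.2525, 0.2381]
eef_rot: [[-0.0, 0.362, 0.932], [0.0, 0.932, -0.362], [-1.0, 0.0, -0.0]]
force: [-0.3, -0.4, 0.1]
width: 0.0854
t 31.1 pos [ 0.3963 -0.2525  0.2381] yaw(=jaw-90) -0.37 xaxis [-0.  0. -1.] F [-0.3 -0.4  0.1] w 0.0854 q [-0.68 -0.28  2.06  0.    1.36 -1.88]
top crop origin 295 189
side crop origin 171 198
```

View pics/top_l.png

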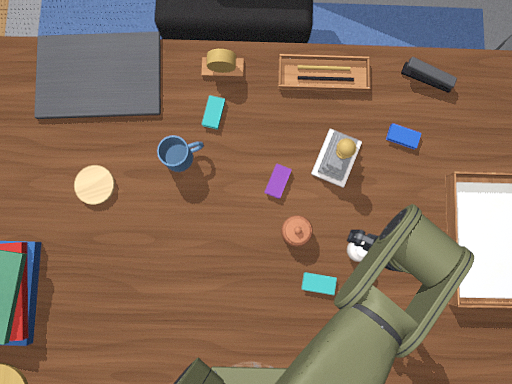

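View pics/side_l.png

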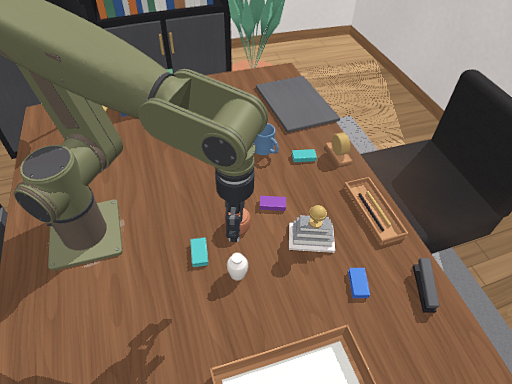

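The globe stands on the stack ((346,148) in top, (318,213) in side). The gripper is above the vase at (237,266) in side. Descending around it.

```bash
python3 -m creep '[[0,0,0,0,0,-4,0],[0,0,0,0,0,-5,0],[0,0,0,0,0,-3,0],[0,0,0,0,0,0,0],[0,0,0,0,0,0,0]]';python3 where.py; python3 pic.py m .396 -.253 .08
```

```text
t: 31.82
eef_pos: [0.3969, -0.2532, 0.1197]
eef_rot: [[0.002, 0.362, 0.932], [-0.001, 0.932, -0.362], [-1.0, -0.001, 0.002]]
force: [-0.5, -0.3, 1.0]
width: 0.0856
t 31.82 pos [ 0.3969 -0.2532  0.1197] yaw(=jaw-90) -0.3704 xaxis [ 0.002 -0.001 -1.   ] F [-0.5 -0.3  1. ] w 0.0856 q [-0.68 -0.15  2.17  0.    1.13 -1.88]
top crop origin 295 189
side crop origin 171 198
```

View pics/crop_m.png

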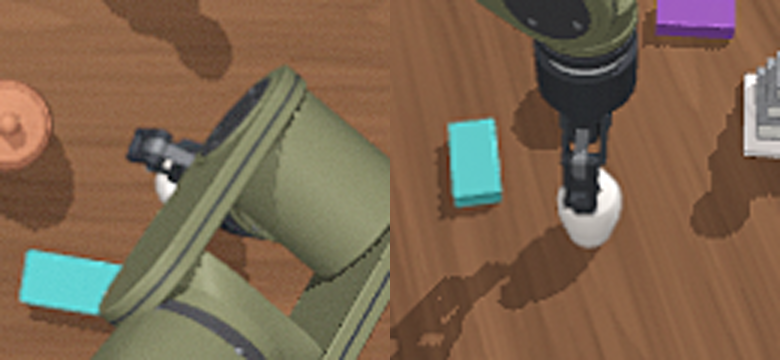

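```bash
python3 -m creep '[[0,0,0,-0.08,0,-3,0],[0,0,0,0,0,-2.5,0],[0,0,0,0,0,-1.3,0],[0,0,0,0,0,0,0],[0,0,0,0,0,0,0]]';python3 where.py;python3 -m creep '[[0,0,0,0,0,0,0.3],[0,0,0,0,0,0,0.6],[0,0,0,0,0,0,1],[0,0,0,0,0,0,1],[0,0,0,0,0,0,1]]';python3 where.py
```

```text
t: 32.55
eef_pos: [0.3961, -0.2533, 0.0515]
eef_rot: [[0.002, 0.362, 0.932], [-0.002, 0.932, -0.362], [-1.0, -0.001, 0.002]]
force: [0.0, -0.5, 0.8]
width: 0.0855
t 32.55 pos [ 0.3961 -0.2533  0.0515] yaw(=jaw-90) -0.3704 xaxis [ 0.002 -0.002 -1.   ] F [ 0.  -0.5  0.8] w 0.0855 q [-0.68 -0.05  2.2  -0.    0.99 -1.88]
t: 33.17
eef_pos: [0.3961, -0.2533, 0.0515]
eef_rot: [[0.002, 0.362, 0.932], [-0.002, 0.932, -0.362], [-1.0, -0.001, 0.002]]
force: [-1.0, -0.9, 6.1]
width: 0.053
t 33.17 pos [ 0.3961 -0.2533  0.0515] yaw(=jaw-90) -0.3704 xaxis [ 0.002 -0.002 -1.   ] F [-1.  -0.9  6.1] w 0.053 q [-0.68 -0.05  2.2  -0.    0.99 -1.88]
```

```bash
python3 -m creep '[[0,0,0,0,0,1,1],[0,0,0,0,0,3,1],[0,0,0,0,0,4,1],[0,0,0,0,0,4,1],[0,0,0,0,0,2,1]]';python3 where.py; python3 pic.py n .396 -.253 .16
```

```text
t: 33.8
eef_pos: [0.3958, -0.253, 0.1929]
eef_rot: [[0.003, 0.362, 0.932], [-0.002, 0.932, -0.362], [-1.0, -0.001, 0.003]]
force: [0.3, -0.3, -1.4]
width: 0.053
t 33.8 pos [ 0.3958 -0.253   0.1929] yaw(=jaw-90) -0.3704 xaxis [ 0.003 -0.002 -1.   ] F [ 0.3 -0.3 -1.4] w 0.053 q [-0.68 -0.24  2.11  0.    1.27 -1.88]
top crop origin 303 189
side crop origin 171 180
```

View pics/crop_n.png

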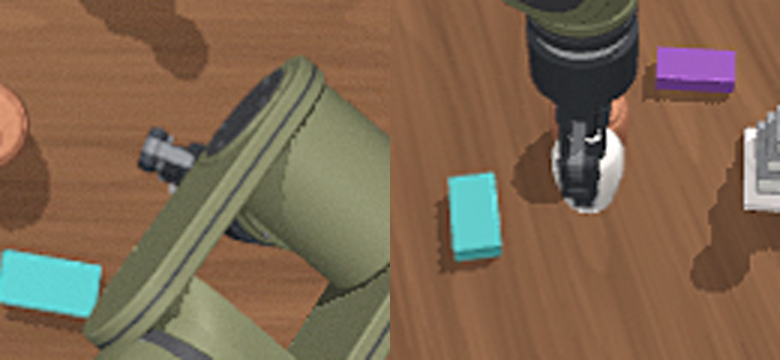

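```bash
python3 - <<'E'
from h import *
for n in("side","top"):
    im=cv2.imread(f"pics/{n}0.png"); H=cv2.cvtColor(im,cv2.COLOR_BGR2HSV).astype(int)
    u,v=proj(n,[[.5457,.419,.018]])[0].astype(int); u0,v0=u-30,v-30
    g=cv2.resize(im[v0:v0+60,u0:u0+60],None,fx=6,fy=6,interpolation=cv2.INTER_CUBIC)
    for y,col in((.417,(0,0,255)),(.421,(0,255,0))):
      for z in(0,.018):
        a=np.linspace(0,2*np.pi,60); Q=np.c_[.5457+.05*np.cos(a),y+.05*np.sin(a),0*a+z]
        cv2.polylines(g,[((proj(n,Q)+.5-[u0,v0])*6).astype(int)],True,col,1)
    cv2.imwrite(f"pics/st_{n}.png",g)
cv2.imwrite("pics/st.png",np.hstack([cv2.imread("pics/st_top.png"),cv2.imread("pics/st_side.png")]))
E
```

```text
(no output)
```

View pics/st.png

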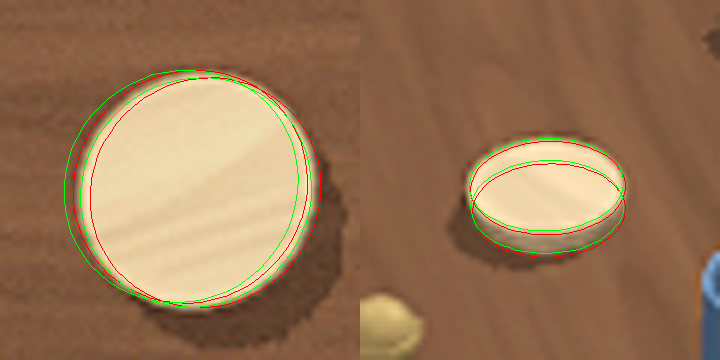

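The vase is held upright at (590,170) in the right crop, and the stand outline fits at about (.546,.419). Carrying it over now.

```bash
python3 -m creep '[[0,0,0,0.3,1.5,2,1],[0,0,0,0.7,3,2,1],[0,0,0,1,4.4,1,1],[0,0,0,1,4.5,0,1],[0,0,0,1,4.5,0,1]]';python3 -m creep '[[0,0,0,1,4.5,0,1],[0,0,0,1,4.5,0,1],[0,0,0,1,4.5,0,1],[0,0,0,1,4.5,0,1],[0,0,0,1,4.5,0,1]]';python3 -m creep '[[0,0,0,1,4.5,0,1],[0,0,0,1,4.5,0,1],[0,0,0,1,4.5,0,1],[0,0,0,1,4.5,0,1],[0,0,0,1,4.5,0,1]]';python3 -m creep '[[0,0,0,1,4.4,0,1],[0,0,0,0.7,3,0,1],[0,0,0,0.3,1.4,0,1],[0,0,0,0,0,0,1],[0,0,0,0,0,0,1]]';python3 where.py
```

```text
t: 34.52
eef_pos: [0.4347, -0.072, 0.2386]
eef_rot: [[-0.002, 0.362, 0.932], [0.001, 0.932, -0.362], [-1.0, -0.0, -0.002]]
force: [0.4, 0.1, -1.5]
width: 0.0529
t: 35.15
eef_pos: [0.4845, 0.1528, 0.2382]
eef_rot: [[-0.003, 0.362, 0.932], [-0.001, 0.932, -0.362], [-1.0, -0.002, -0.002]]
force: [0.2, -0.4, -1.4]
width: 0.0528
t: 35.78
eef_pos: [0.5346, 0.3775, 0.2377]
eef_rot: [[-0.003, 0.362, 0.932], [-0.002, 0.932, -0.362], [-1.0, -0.003, -0.002]]
force: [0.2, -0.9, -1.2]
width: 0.053
t: 36.4
eef_pos: [0.5551, 0.4633, 0.2397]
eef_rot: [[-0.001, 0.363, 0.932], [-0.001, 0.932, -0.363], [-1.0, -0.001, -0.0]]
force: [0.2, 0.5, -2.4]
width: 0.0532
t 36.4 pos [0.5551 0.4633 0.2397] yaw(=jaw-90) -0.3711 xaxis [-0.001 -0.001 -1.   ] F [ 0.2  0.5 -2.4] w 0.0532 q [ 0.62  0.29  1.49 -0.    1.37 -0.58]
```

```bash
python3 -m creep '[[0,0,0,-0.45,-2.2,0,1],[0,0,0,-0.45,-2.2,-2,1],[0,0,0,0,0,-4,1],[0,0,0,0,0,-3,1],[0,0,0,0,0,0,1]]';python3 -m creep '[[0,0,0,0,0,-3,1],[0,0,0,0,0,-2,1],[0,0,0,0,0,0,1],[0,0,0,0,0,0,1],[0,0,0,0,0,0,1]]';python3 where.py; python3 pic.py o .5457 .419 .06
```

```text
t: 37.02
eef_pos: [0.5445, 0.418, 0.1468]
eef_rot: [[-0.006, 0.363, 0.932], [-0.004, 0.932, -0.363], [-1.0, -0.006, -0.004]]
force: [0.0, -0.2, -1.4]
width: 0.0529
t: 37.65
eef_pos: [0.5471, 0.4209, 0.1019]
eef_rot: [[0.002, 0.362, 0.932], [0.001, 0.932, -0.362], [-1.0, 0.002, 0.002]]
force: [-0.1, -0.5, -1.4]
width: 0.0531
t 37.65 pos [0.5471 0.4209 0.1019] yaw(=jaw-90) -0.3704 xaxis [ 0.002  0.001 -1.   ] F [-0.1 -0.5 -1.4] w 0.0531 q [ 0.58  0.34  1.67  0.    1.13 -0.62]
top crop origin 20 121
side crop origin 161 44
```

View pics/crop_o.png

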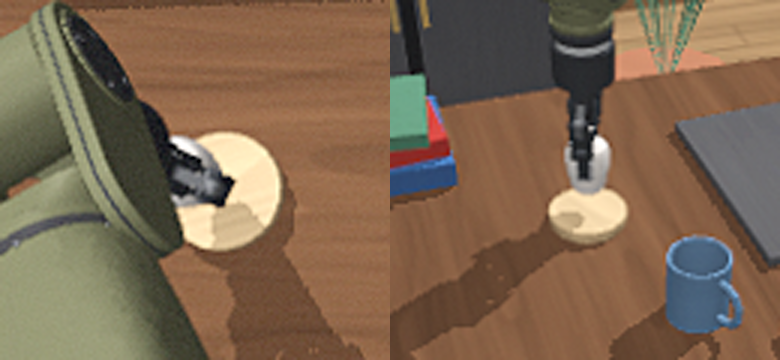

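```bash
python3 -m creep '[[0,0,0,-0.12,-0.15,-1.4,1],[0,0,0,0,0,-1,1],[0,0,0,0,0,-0.5,1],[0,0,0,0,0,0,1],[0,0,0,0,0,0,1]]';python3 where.py
```

```text
t: 38.38
eef_pos: [0.5452, 0.419, 0.0711]
eef_rot: [[0.0, 0.362, 0.932], [0.0, 0.932, -0.362], [-1.0, 0.0, 0.0]]
force: [-0.8, -0.1, -1.2]
width: 0.0531
t 38.38 pos [0.5452 0.419  0.0711] yaw(=jaw-90) -0.3705 xaxis [ 0.  0. -1.] F [-0.8 -0.1 -1.2] w 0.0531 q [ 0.58  0.37  1.69  0.    1.08 -0.62]
```

```bash
python3 -m creep '[[0,0,0,0.03,0,-0.1,1],[0,0,0,0,0,-0.06,1],[0,0,0,0,0,0,1],[0,0,0,0,0,0,1],[0,0,0,0,0,0,1]]';python3 where.py
```

```text
t: 39.0
eef_pos: [0.5454, 0.4189, 0.0696]
eef_rot: [[0.0, 0.362, 0.932], [0.0, 0.932, -0.362], [-1.0, 0.0, 0.0]]
force: [-0.4, -0.5, -0.8]
width: 0.0531
t 39.0 pos [0.5454 0.4189 0.0696] yaw(=jaw-90) -0.3704 xaxis [ 0.  0. -1.] F [-0.4 -0.5 -0.8] w 0.0531 q [ 0.58  0.37  1.69 -0.    1.08 -0.62]
```

Within about 0.2 mm of the stand. Opening, then retreating straight up and away.

```bash
python3 -m creep '[[0,0,0,0,0,-0.03,1],[0,0,0,0,0,0,0.5],[0,0,0,0,0,0,0],[0,0,0,0,0,0,0],[0,0,0,0,0,0,0]]';python3 -m creep '[[0,0,0,0,0,2,0],[0,0,0,0,0,4,0],[0,0,0,0,0,5,0],[0,0,0,0,0,5,0],[0,0,0,0,0,0,0]]';python3 -m creep '[[0,0,0,-5,3,0,0],[0,0,0,-5,3,0,0],[0,0,0,-5,3,0,0],[0,0,0,-5,3,0,0],[0,0,0,-5,3,0,0]]';python3 -m creep '[[0,0,0,0,0,0,0],[0,0,0,0,0,0,0],[0,0,0,0,0,0,0],[0,0,0,0,0,0,0],[0,0,0,0,0,0,0]]';python3 where.py;python3 pic.py z .5457 .419 .06; cat > fin.py <<'E'
from h import *
im={n:cv2.cvtColor(cv2.imread(f"pics/{n}_z.png"),cv2.COLOR_BGR2HSV).astype(int) for n in("top","side")}
for n in im:
    H,S,V=[im[n][...,i] for i in range(3)]
    b=blob((S<40)&(V>150),proj(n,[[.5457,.419,.018+.06]])[0]); 
    if b is not None: print("vase",n,b.sum(),fit({n:b},'vase',[.5457,.419],.018,yaw=False))
    b=blob((H>15)&(H<28)&(S>60)&(V>90),proj(n,[[.6327,-.205,.078+.055]])[0])
    if b is not None: print("globe",n,b.sum(),fit({n:b},'globe',[.6327,-.205],.078,yaw=False))
E
python3 fin.py; python3 ov.py z 4
```

```text
t: 39.62
eef_pos: [0.5454, 0.4189, 0.0693]
eef_rot: [[0.0, 0.362, 0.932], [0.0, 0.932, -0.362], [-1.0, 0.0, 0.0]]
force: [0.6, -0.2, -0.1]
width: 0.0852
t: 40.25
eef_pos: [0.548, 0.4207, 0.2384]
eef_rot: [[0.011, 0.362, 0.932], [0.007, 0.932, -0.362], [-1.0, 0.011, 0.008]]
force: [0.7, 0.1, 0.2]
width: 0.0853
t: 40.88
eef_pos: [0.2935, 0.5693, 0.2293]
eef_rot: [[-0.0, 0.362, 0.932], [-0.0, 0.932, -0.362], [-1.0, -0.0, -0.0]]
force: [-0.1, 0.5, 1.0]
width: 0.0852
t: 41.5
eef_pos: [0.2962, 0.5685, 0.2293]
eef_rot: [[-0.0, 0.363, 0.932], [-0.0, 0.932, -0.363], [-1.0, -0.0, 0.0]]
force: [0.3, 0.4, 0.1]
width: 0.0857
t 41.5 pos [0.2962 0.5685 0.2293] yaw(=jaw-90) -0.3718 xaxis [-0. -0. -1.] F [0.3 0.4 0.1] w 0.0857 q [ 1.01  0.12  1.7  -0.    1.32 -0.19]
top crop origin 20 121
side crop origin 161 44
vase top 376 (array([0.54727395, 0.42032665, 0.        ]), np.float64(0.7770749967729443))
globe top 326 (array([ 0.63216326, -0.20923766,  0.        ]), np.float64(0.9035726673603884))
vase side 242 (array([0.54684529, 0.42683393, 0.        ]), np.float64(0.8724785532112219))
globe side 316 (array([ 0.63290705, -0.20584622,  0.        ]), np.float64(0.9430985915492958))
```

View pics/top_z.png

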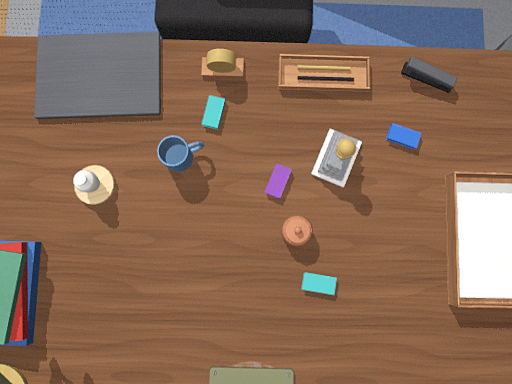

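View pics/side_z.png

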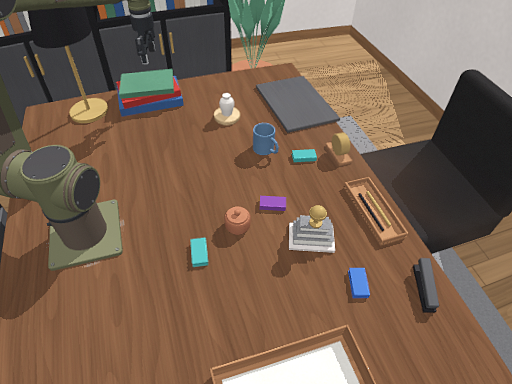

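View pics/ov_z.png

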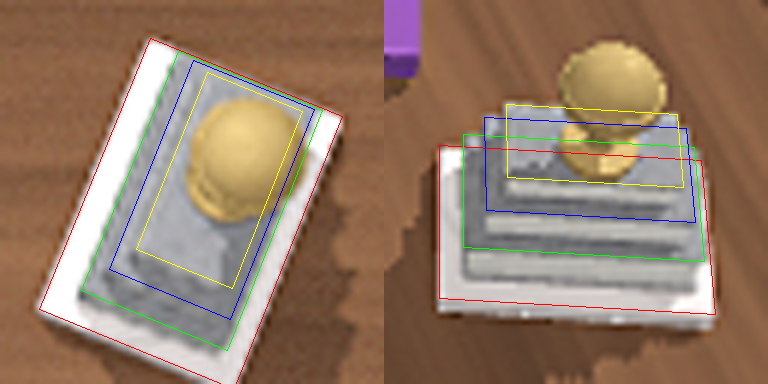

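```bash
python3 - <<'E'
from h import *
a=[]
for n,dy in(("top",-.002),("side",.002)):
    im=cv2.imread(f"pics/{n}_z.png"); u,v=proj(n,[[.5457,.419,.05]])[0].astype(int); u0,v0=u-32,v-32
    g=cv2.resize(im[v0:v0+64,u0:u0+64],None,fx=6,fy=6,interpolation=cv2.INTER_CUBIC)
    for r,z,col in((.05,.018,(0,0,255)),(.02,.018,(255,0,0)),(.0275,.056,(0,160,0)),(.0275,.07,(0,160,0)),(.015,.102,(255,0,255))):
        t=np.linspace(0,2*np.pi,60); Q=np.c_[.5456+r*np.cos(t),.419+dy+r*np.sin(t),0*t+z]
        cv2.polylines(g,[((proj(n,Q)+.5-[u0,v0])*6).astype(int)],True,col,1)
    a.append(g)
cv2.imwrite("pics/vz.png",np.hstack(a))
E
```

```text
(no output)
```

View pics/vz.png

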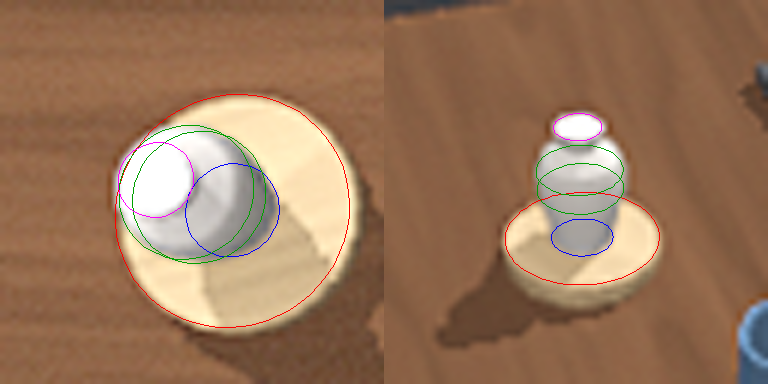

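The vase outlines match in both views: it is upright and centred to within about 2 mm. The mug at (176,153) and the jar at (297,231) are where they were in the first picture. Handing in.

```bash
python3 -c "
from plant import *
print(finish_job())"
```

```text
the job is handed in; nothing more can be done
None
```

The display is dressed and handed in at about 42 s of the 144 s allowed. The large, medium and small grey books are stacked on the slab, the brass globe stands on top, and the vase is on the round stand.

**Last checks, from both cameras:**
- **Books:** each is within about 3 mm and 1° of the slab's centre and direction.
- **Globe:** it stands upright, about 2–3 mm from the centre of the top book.
- **Vase:** it is upright, about 2 mm from the centre of the stand, and was set down from under 1 mm.
- **Mug and jar:** neither has visibly moved, and the gripper is open and clear of everything.

**Where the checks disagreed:**
- The two cameras differ by about 4 mm in y; I used the mean of the two.
- The automatic outline fits for the medium book on the stack and the vase on the stand were unreliable. The book colours ran together, and the vase fit was probably confused by the pale wood. I judged those two by overlaying the expected outlines on the pictures instead, and they matched.

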